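# Stock and light the biscuit showcase

### The arm

A 6-joint arm with a two-finger parallel gripper is mounted at the origin on the work surface. World frame = base frame: x ahead of the robot, y to its left, z up, the work surface at z = 0. Lengths are in m, angles in degrees, forces in N, time in s.
With the tool pointing down it reaches from about 0.275 to 0.825 m from the base axis. Payload 4.9 kg.
Tool frame: the origin (TCP) lies midway between the tips of the shut fingers; the grasp point (between the pads) lies 19 mm behind it (tcp_to_grasp is the z of the grasp point in the tool frame, in m); z points along the fingers, y is the direction in which the jaws open and shut (so a half turn about z gives the same grasp; the last joint's range is limited). The gripper opens to 85 mm and grips with 20 to 120 N. Pads are 22 mm wide; open, the fingers measure 114 mm over their backs; the gripper's body (76 mm by 85 mm) begins 54 mm behind the grasp point. The pads swing forward as they close: fully open they stand 13 mm farther back than shut.
Start: joints at [-79.824, 18.69, -11.035, 60.275, 0, 82.311], TCP at [0.169, -0.523, 0.21] pointing down, gripper open.
Joint ranges: [-152.03, 152.03], [-55.5, 102.48], [-74.3, 77.21], [-110.64, 120.58], [-84.22, 78.4], [-180, 180]. Speed limits (degrees/s): [147.25, 147.25, 180, 180, 180, 180].

### API

Orientations are given as [roll, pitch, yaw] about the fixed x, y, z axes, in that order (R = Rz(yaw) Ry(pitch) Rx(roll)).
In Python, from station import get_obs, grab_frame, camera_params, close_job, boxes_of, silhouettes, tcp_to_grasp gives the robot as it stands.
- The arm moves only by the shell command python3 -m handwheel 'ROWS' [FORCE]. ROWS is text: rows parted by semicolons, each of 7 numbers parted by spaces: the turn, a rotation vector about the world's x, y, z in rad, then the shift along the world's x, y, z in m, then the finger opening in m, from 0 to 0.0854. A call has 1 to 5 rows; each row shifts and turns the commanded pose from where the row before left it; what a row does not reach is not made up. A row lasts 1/10 s, in which the tool goes at most 50 mm and 8.59 degrees, less where a joint would pass 70% of its speed; a pose out of reach is approached as far as the arm can. A call with a gripper value outside its range is refused whole. The fingers move at their own pace and stop on an object; FORCE is the grip in N (left out, the last holds). Time passes only in rows, so rows that do not move let the fingers close. It gives the time, the measured TCP pose, the force and the opening at its end, in the units of the state.
- get_obs(): the state, without advancing time (a new reading comes with each control period).
- grab_frame(name): name is "scene" or "top" or "wrist"; returns the picture (384x512x3 uint8, blue, green, red); there is no depth.
- camera_params(name): a dict with "fx", "fy", "cx", "cy" (pixels), "world_from_camera" (4x4, takes a point from camera to world coordinates). Camera axes: x right, y down, z forward; pixel columns grow to the right and rows downward; lengths in m; the calibration is good to about 2 mm. A picture is of the moment at which its call begins: read the wrist's pose just before it. camera_params takes no time and is no camera call; for the wrist camera it gives the pose at the moment of the call.
- close_job(): hands the job in, once; it reports no verdict.
Trained networks look in the newest picture that a camera, given by its name, has taken for a name from the list of things; names that differ only in an ending like _2 or _b are one class to them, and where a whole thing is asked for, a point or a joint stands for the part that bears it (a point fixed in the world has none). Each returns a list of dicts, best first, with "score" (0 to 1); they miss things now and then, are a little off and sometimes report something else, mostly with a low value. They report only what shows in the picture. A call takes as long as a camera call. They do not tell look-alikes from the thing itself.
- boxes_of(camera, thing): "rect" ([centre column, centre row, width, height] in pixels, round what is visible of it).
- silhouettes(camera, thing): "pixels" (384x512 bool, what is visible of it) and "rect" ([centre column, centre row, width, height] in pixels, round what is visible of it).
The state is a dict: "clock": time; "joint_pos": joint angles; "joint_velocities": joint speeds; "effort": joint torques, N m; "eef_pos": TCP position; "eef_rot": TCP orientation; "wrist_force": force on the tool from outside, world axes, zero at the start; "torque": the same for the moment, N m; "gripper_width": finger opening in m.
Only numpy, scipy, OpenCV 4.12 (cv2) and the standard library are available. Lean on these libraries where they do the work, as an engineer would, in place of code of your own. Each camera call takes 0.05 s, during which the arm holds its last target.

### The job

Get the biscuit showcase ready: first swing the lamp out of the way, over the blue parking disc, then take the empty tray out of the showcase and lay it flat on the green mat, and slide every filled tray fully home into the bay whose price chip matches the colour of its handle. When all trays are in, swing the lamp back until its shade hangs over the middle of the showcase; also turn the dimmer dial so that its white pointer points at the yellow mark. Leave the jars, boxes and other things on the counter where they are.

Things in the scene. Friction and masses are not known exactly. Their poses are not given: they have to be found in the camera images.
- tray_jam: tray of jam biscuits (23 mm high with them; waits flat at the robot's left; may be absent: None): plate 100 (x) x 70 (y) x 10 mm; red upright handle fin 30 (x) x 12 (y) mm, top at 48 mm, centred 70 mm in front of the origin (at x = -70 mm). Origin: centre of the plate's underside; +x points away from the fin. About 130 g. 
- tray_choc: tray of chocolate biscuits (23 mm high with them; waits flat at the robot's left; may be absent: None): plate 100 (x) x 70 (y) x 10 mm; brown upright handle fin 30 (x) x 12 (y) mm, top at 48 mm, centred 70 mm in front of the origin (at x = -70 mm). Origin: centre of the plate's underside; +x points away from the fin. About 130 g. 
- tray_lemon: tray of lemon biscuits (23 mm high with them; waits flat at the robot's left; may be absent: None): plate 100 (x) x 70 (y) x 10 mm; yellow upright handle fin 30 (x) x 12 (y) mm, top at 48 mm, centred 70 mm in front of the origin (at x = -70 mm). Origin: centre of the plate's underside; +x points away from the fin. About 130 g. 
- tray_empty: tray with nothing on it: plate 100 (x) x 70 (y) x 10 mm; white upright handle fin 30 (x) x 12 (y) mm, top at 48 mm, centred 70 mm in front of the origin (at x = -70 mm). Origin: centre of the plate's underside; +x points away from the fin. About 130 g. Starts fully home in one of the bays.
- chip_jam: Red (jam) chip, 50 x 22 mm, on the roof over one bay's front. Origin: NOT the chip but the spot on the counter where the tray's origin lies when home; +x into the bay. Bay 74 mm wide, mouth 48 mm before the origin, end stop 52 mm beyond it (2 mm spare), floor = counter, roof underside at 30 mm; the fin stays outside. Bays 82 mm apart, walls 8 mm.
- chip_choc: Brown (chocolate) chip, 50 x 22 mm, on the roof over one bay's front. Origin: NOT the chip but the spot on the counter where the tray's origin lies when home; +x into the bay. Bay 74 mm wide, mouth 48 mm before the origin, end stop 52 mm beyond it (2 mm spare), floor = counter, roof underside at 30 mm; the fin stays outside. Bays 82 mm apart, walls 8 mm.
- chip_lemon: Yellow (lemon) chip, 50 x 22 mm, on the roof over one bay's front. Origin: NOT the chip but the spot on the counter where the tray's origin lies when home; +x into the bay. Bay 74 mm wide, mouth 48 mm before the origin, end stop 52 mm beyond it (2 mm spare), floor = counter, roof underside at 30 mm; the fin stays outside. Bays 82 mm apart, walls 8 mm.
- showcase_mid (a point): middle of the low showcase's clear roof (showcase 110 mm deep, 254 mm wide, 36 mm high, three bays open towards the robot)
- return_mat: thin flat green mat, 200 mm (its x) x 130 mm (its y), under 1 mm thick, fixed, on the counter at the robot's right; origin at its centre
- lamp_knob (a point): axis of the round black knob (22 mm diameter, upright from z = 225 to 285 mm; this point at z = 262 mm) on top of the centre of the red lamp shade (90 mm diameter, underside at 170 mm). It swings level on a circle of 228 mm radius about the post; a bar at z 215-230 mm carries the shade, post top at 233 mm
- lamp_park (a point): centre of the blue disc (90 mm diameter, flat on the counter) over which the lamp shade is parked
- lamp (a joint): swing of the lamp arm about its upright post (rad), stiff (about 3 N at the knob), stays where it is left; grows counter-clockwise seen from above, and brings the shade from over the showcase (about -0.3) past the showcase's front (0.5 to 1) to the blue parking disc (2.6); stops at -0.9 and 3.3
- lamp_pivot (a point): axis of the lamp's post, at the height of the knob point (z = 262 mm)
- dial (a joint): turn of the lamp's dimmer dial (rad), counter-clockwise seen from above positive, stops at -1.5 and 1.5, stays where left
- dial_grip (a point): on the dial's upright axis at the height to grip it (z about 44 mm). The grip is an upright black bar 44 mm long (along the pointer's direction), 14 mm thick, top at 53 mm, on a round grey plate of 90 mm diameter, 16 mm high
- dial_pointer (a point): tip of the dial's white pointer line, 30 mm from the dial's axis
- index_mark (a point): spot inside the yellow index mark on the grey plate, 30 mm from the dial's axis: the pointer tip lies here when the dial is set
- sugar_jar: glass jar, 70 mm across, 110 mm high; bystander, leave it alone; origin at the centre of its underside
- syrup_bottle: amber bottle, 150 mm high; bystander, leave it alone; origin at the centre of its underside
- biscuit_tin: blue round tin, 84 mm across, 75 mm high; bystander, leave it alone; origin at the centre of its underside
- card_stack: stack of white cards 100 x 70 x 30 mm; bystander, leave it alone; origin at the centre of its underside
- mug: blue mug, 72 mm across, 85 mm high; bystander, leave it alone; origin at the centre of its underside
- gift_box: cardboard box 100 x 140 x 55 mm; bystander, leave it alone; origin at the centre of its underside
- palette_knife: palette knife, 280 mm long, lying flat; bystander, leave it alone; origin at the centre of its underside
Not all that is in view belongs to the job. Leave any purple or turquoise look-alike of the tray_lemon alone.

How it is judged:
By the outcome, as a careful person would: the job done as asked, in the order asked, and still so for the second after the job is handed in, with the robot touching nothing.
Of tray_jam, tray_choc, tray_lemon only 2 to 3 are there at a start; the rules pass over those that are not, and their reading is None.
At some moment in a run one of tray_jam, tray_choc, tray_lemon, tray_empty may be knocked a few centimetres aside while the robot is not near it.
Once in a run the grip may slacken for a moment while it holds something.
It also fails if it takes over 210 s, if anything falls off the work surface, if the arm or the gripper's body presses on something with over 40 N, if the wrist force passes 120 N, or if a joint passes its speed limit or range.

## Working session

There is one attempt and no reset: what is moved stays moved. The work goes in short steps, Python scripts to look and compute and a shell command to move; the robot and the scene stay as the last step left them, time stands still between calls to the robot, and variables do not carry over. Pictures are saved under pics/ and viewed, and the job is handed in when it is done.

```bash
ls; mkdir -p pics; python3 - <<'E'
from station import *
import cv2
print(get_obs(), tcp_to_grasp)
for n in("scene","top","wrist"):
    cv2.imwrite(f"pics/{n}0.png",grab_frame(n)); 
    p=camera_params(n);print(n,p)
E
```

```text
pics
{'clock': 0.0, 'joint_pos': array([-7.98251589e+01,  1.87328220e+01, -1.10934311e+01,  6.02770052e+01,
       -4.35927566e-04,  8.23117471e+01]), 'joint_velocities': array([ 0.08804383, -0.03778765,  0.05659855, -0.03563837, -0.07634741,
        0.07311366]), 'effort': array([-2.61272298e-04, -4.43393326e+01,  2.62444264e+01,  1.54166005e-02,
       -2.39275478e-04, -1.71809864e-05]), 'eef_pos': array([ 0.1686091 , -0.52283364,  0.20968635]), 'eef_rot': array([-1.79897612e+02, -1.33821923e-02,  1.78630824e+01]), 'wrist_force': array([-0.35455684, -0.36103139,  0.2020806 ]), 'torque': array([-0.00803684, -0.00429999, -0.00424107]), 'gripper_width': 0.08565848520463515} -0.0187
scene {'fx': 389.42136713165087, 'fy': 389.42136713165087, 'cx': 246.07584486066358, 'cy': 186.7409322301143, 'world_from_camera': array([[ 0.79966563,  0.46908426, -0.37482641,  1.0243507 ],
       [ 0.600437  , -0.62137737,  0.50335432, -0.68817089],
       [ 0.00320695, -0.6275748 , -0.77854967,  1.27369084],
       [ 0.        ,  0.        ,  0.        ,  1.        ]])}
top {'fx': 488.8627279928042, 'fy': 488.8627279928042, 'cx': 256.89817685454847, 'cy': 193.15423938566084, 'world_from_camera': array([[ 0.02030858, -0.98961269,  0.14231756,  0.27856305],
       [-0.99976978, -0.01911535,  0.0097466 , -0.00783299],
       [-0.00692491, -0.14248274, -0.98977306,  1.71226377],
       [ 0.        ,  0.        ,  0.        ,  1.        ]])}
wrist {'fx': 333.9919559064039, 'fy': 333.9919559064039, 'cx': 253.7185260271111, 'cy': 195.727268696468, 'world_from_camera': array([[ 0.30692341, -0.91790744, -0.25148349,  0.23284479],
       [-0.95173197, -0.29658818, -0.07900447, -0.50455258],
       [-0.00206824,  0.2635932 , -0.96463172,  0.37290289],
       [ 0.        ,  0.        ,  0.        ,  1.        ]])}
```

View pics/scene0.png

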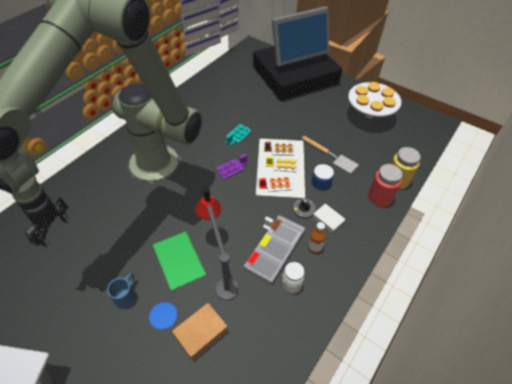

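View pics/top0.png

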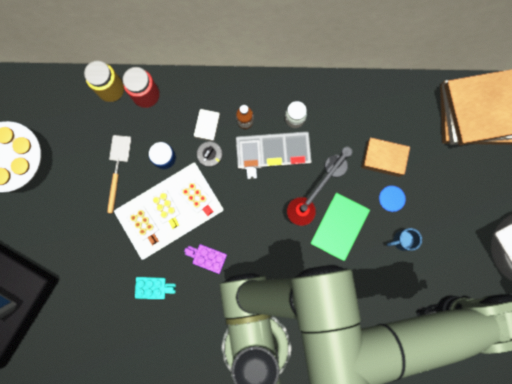

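View pics/wrist0.png

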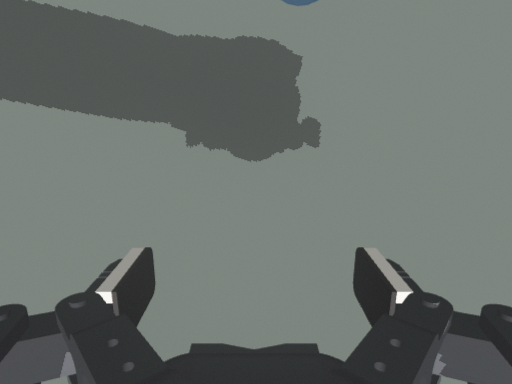

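```bash
cat > h.py <<'E'
from station import *
import numpy as np, cv2
def ray(cam,u,v,P=None):
    p=P or camera_params(cam);T=p["world_from_camera"]
    d=T[:3,:3]@np.array([(u-p["cx"])/p["fx"],(v-p["cy"])/p["fy"],1]);return T[:3,3],d
def pix2z(cam,u,v,z,P=None):
    o,d=ray(cam,u,v,P);return o+d*(z-o[2])/d[2]
def proj(cam,X,P=None):
    p=P or camera_params(cam);T=np.linalg.inv(p["world_from_camera"]);c=T[:3,:3]@np.array(X)+T[:3,3]
    return p["cx"]+p["fx"]*c[0]/c[2],p["cy"]+p["fy"]*c[1]/c[2]
def big(name,cam,f=None,crop=None,k=1):
    f=grab_frame(cam) if f is None else f
    if crop: f=f[crop[1]:crop[3],crop[0]:crop[2]]
    if k!=1: f=cv2.resize(f,None,fx=k,fy=k,interpolation=cv2.INTER_CUBIC)
    cv2.imwrite(f"pics/{name}.png",f)
E
python3 - <<'E'
from h import *
grab_frame("top")
for t in "tray_jam tray_choc tray_lemon tray_empty chip_jam chip_choc chip_lemon return_mat lamp_knob lamp_park lamp_pivot dial_grip dial_pointer index_mark showcase_mid".split():
    for r in silhouettes("top",t)[:3]:
        m=r["pixels"];ys,xs=np.nonzero(m);
        if len(xs)<3: continue
        (c,s,a)=cv2.minAreaRect(np.c_[xs,ys].astype(np.float32))
        print(t,round(r["score"],2),np.round(r["rect"],1),"c",xs.mean().round(1),ys.mean().round(1),"mar",np.round(c,1),np.round(s,1),round(a,1),"z0",pix2z("top",xs.mean(),ys.mean(),0)[:2].round(3))
big("topz","top",crop=(100,90,420,270),k=2.5)
print(get_obs()["clock"])
E
```

```text
tray_jam 0.63 [195.2 196.1  37.   36.1] c 195.4 197.6 mar [197.5 199. ] [38.9 21.9] 45.0 z0 [0.505 0.226]
tray_choc 0.58 [143.  227.   37.2  39.4] c 143.3 225.4 mar [144.6 227.5] [38.4 21.4] 58.4 z0 [0.403 0.406]
tray_choc 0.41 [319.9 186.6  66.8  79.5] c 310.8 197.8 mar [323.3 188.3] [27.6 91.9] 45.0 z0 [ 0.512 -0.182]
tray_choc 0.33 [274.2 149.6  72.7  35.3] c 272.3 148.2 mar [272.6 150.1] [31.5 72.4] 86.2 z0 [ 0.689 -0.043]
tray_lemon 0.8 [165.3 212.   31.5  42.2] c 165.0 208.7 mar [166.  210.6] [38.5 20.4] 62.2 z0 [0.463 0.332]
tray_lemon 0.75 [156.2 291.6  41.6  23.8] c 152.0 288.0 mar [154.5 288. ] [20. 39.] 90.0 z0 [0.188 0.364]
tray_lemon 0.58 [206.2 259.4  40.9  26.1] c 206.5 258.0 mar [203.9 256.8] [39.4 20.8] 21.8 z0 [0.294 0.179]
tray_empty 0.61 [249.6 174.4   8.2   8. ] c 251.0 173.0 mar [251.  173.5] [11. 10.] 90.0 z0 [0.597 0.032]
tray_empty 0.38 [342.  225.9  56.6  70.1] c 339.5 226.5 mar [339.7 226.6] [38.5 56.8] 26.6 z0 [ 0.412 -0.282]
tray_empty 0.18 [347.1 188.3 119.3  84.4] c 338.5 192.7 mar [342.5 183.8] [ 69.4 119.2] 81.3 z0 [ 0.532 -0.279]
chip_jam 0.5 [297.8 
[... 1007 characters left out ...]
.2 183.5] [ 69.6 117.7] 80.7 z0 [ 0.534 -0.277]
lamp_park 0.32 [340.1 227.6  54.3  69.1] c 339.5 226.4 mar [339.3 226.4] [38.5 57.7] 26.6 z0 [ 0.413 -0.282]
lamp_pivot 0.64 [346.2 187.6 118.4  82.2] c 337.3 191.8 mar [344.6 204.7] [87.7 93.5] 40.5 z0 [ 0.535 -0.275]
lamp_pivot 0.17 [244.8 118.6  19.2  18.3] c 243.9 117.3 mar [244. 117.] [22. 16.] 90.0 z0 [0.801 0.062]
dial_pointer 0.63 [209.2 153.2  12.7  13.7] c 208.3 153.5 mar [208. 153.] [12. 12.] 90.0 z0 [0.665 0.186]
index_mark 0.62 [207.6 126.8  22.   28.7] c 206.0 125.0 mar [206.1 125. ] [20.1 28.6] 14.0 z0 [0.77  0.198]
showcase_mid 0.92 [273.2 149.9  75.9  37.9] c 273.1 148.1 mar [272.8 150.2] [31.6 72.5] 85.7 z0 [ 0.689 -0.046]
1.0
```

View pics/topz.png

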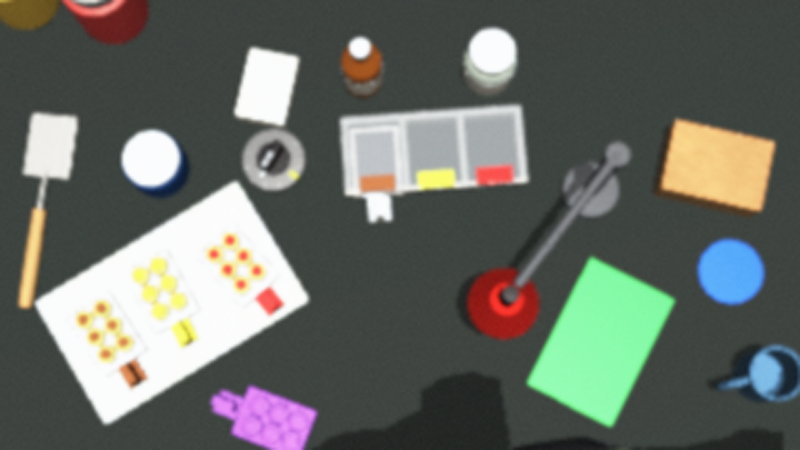

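```bash
python3 - <<'E'
from h import *
f=grab_frame("top");np.save("top0.npy",f)
hsv=cv2.cvtColor(f,cv2.COLOR_BGR2HSV)
m=cv2.inRange(hsv,(100,120,100),(125,255,255));n,l,s,c=cv2.connectedComponentsWithStats(m)
for i in range(1,n):
    if s[i,4]>50: print("blue",c[i],s[i],pix2z("top",*c[i],0).round(3))
m=cv2.inRange(hsv,(45,80,100),(80,255,255));n,l,s,c=cv2.connectedComponentsWithStats(m)
for i in range(1,n):
    if s[i,4]>50:
        ys,xs=np.nonzero(l==i)
        for b in cv2.boxPoints(cv2.minAreaRect(np.c_[xs,ys].astype(np.float32))): print("green",pix2z("top",*b,0).round(3))
pv=pix2z("top",347.2,151.2,.233); b=pix2z("top",336.8,165.2,0.01); k=pix2z("top",304.4,207.2,.285)
print(pv,b,k,np.linalg.norm((k-pv)[:2]))
m=cv2.inRange(hsv,(0,150,60),(8,255,255))|cv2.inRange(hsv,(172,150,60),(180,255,255));n,l,s,c=cv2.connectedComponentsWithStats(m)
for i in range(1,n):
    if s[i,4]>50: print("red",c[i],s[i],pix2z("top",*c[i],.17).round(3))
big("scz","scene",crop=(140,180,340,340),k=4)
E
```

```text
blue [391.87285223 198.19243986] [379 185  27  27 582] [ 0.516 -0.467  0.   ]
blue [406.06432749 239.67251462] [389 229  32  21 171] [ 0.371 -0.514  0.   ]
green [ 0.349 -0.176  0.   ]
green [ 0.537 -0.268  0.   ]
green [ 0.477 -0.392  0.   ]
green [ 0.291 -0.298  0.   ]
[ 0.62766178 -0.26971807  0.233     ] [ 0.62884324 -0.27209891  0.01      ] [ 0.44483063 -0.13404754  0.285     ] 0.22767020150066938
red [146.36814621  95.56396867] [124  73  35  34 383] [0.817 0.377 0.17 ]
red [297.25 159.35] [291 157  13   6  60] [ 0.613 -0.12   0.17 ]
red [300.21254355 211.77003484] [287 197  29  29 574] [ 0.443 -0.131  0.17 ]
```

View pics/scz.png

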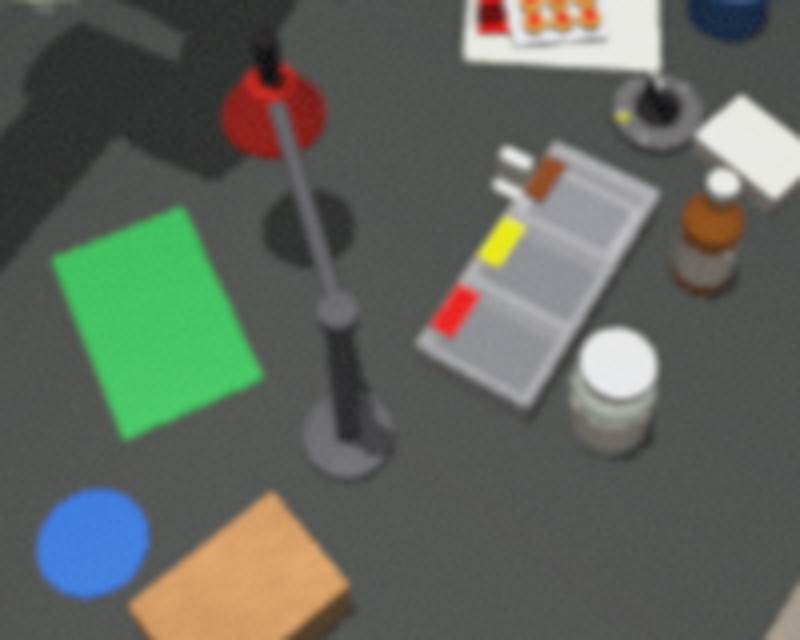

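```bash
python3 -m handwheel '0 0 .14 0 0 .05 .085;0 0 .14 0 0 .05 .085;0 0 .14 0.01 0.02 .05 .085;0 0 .14 .02 .028 0 .085;0 0 .14 .02 .028 0 .085' 40; python3 -m handwheel '0 0 .14 .02 .028 0 .085;0 0 .14 .02 .028 0 .085;0 0 .14 .02 .028 0 .085;0 0 .14 .02 .028 0 .085;0 0 .14 .02 .028 0 .085'; python3 -m handwheel '0 0 .14 .02 .028 0 .085;0 0 .14 .02 .028 0 .085;0 0 .14 .02 .028 0 .085;0 0 .14 .02 .028 0 .085;0 0 .14 .02 .028 0 .085'
```

```text
clock: 1.6
eef_pos: [0.2184, -0.4496, 0.3579]
eef_rot: [179.8, 0.1, 58.2]
wrist_force: [0.1, 0.1, -0.3]
gripper_width: 0.0854
clock: 2.1
eef_pos: [0.3184, -0.308, 0.3563]
eef_rot: [180.0, 0.0, 98.4]
wrist_force: [0.9, -0.3, -0.3]
gripper_width: 0.0851
clock: 2.6
eef_pos: [0.4185, -0.168, 0.3563]
eef_rot: [180.0, 0.0, 138.5]
wrist_force: [0.5, -1.1, 0.2]
gripper_width: 0.0852
```

```bash
python3 -m handwheel '0 0 .045 .013 .017 0 .06;0 0 .045 .013 .017 0 .06;0 0 0 0 0 0 .06'; python3 - <<'E'
from h import *
print(get_obs()["eef_pos"],proj("wrist",(.4445,-.134,.285)),proj("wrist",(.4445,-.134,.225)))
big("w1","wrist"); big("t1","top",crop=(230,130,430,260),k=4)
E
```

```text
clock: 2.9
eef_pos: [0.4448, -0.1336, 0.3561]
eef_rot: [180.0, 0.0, 143.6]
wrist_force: [-0.2, -0.2, -0.0]
gripper_width: 0.0598
[ 0.44484688 -0.1335608   0.35606411] (np.float64(254.19001289577042), np.float64(197.35654162009888)) (np.float64(253.97673027138583), np.float64(179.41399239485384))
```

View pics/w1.png

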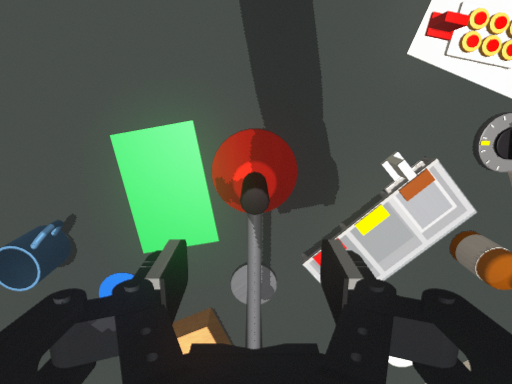

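Wrist view: knob top at (255,197), predicted (254,197); aligned. Descend and close.

```bash
python3 -m handwheel '0 0 0 0 0 -.04 .06;0 0 0 0 0 -.04 .06;0 0 0 0 0 -.03 .06;0 0 0 0 0 0 .03;0 0 0 0 0 0 .0' 40; python3 -m handwheel '0 0 0 0 0 0 0;0 0 0 0 0 0 .0;0 0 0 0 0 0 .0'
```

```text
clock: 3.5
eef_pos: [0.4435, -0.1359, 0.2468]
eef_rot: [-180.0, -0.0, 143.3]
wrist_force: [0.5, -0.7, 0.7]
gripper_width: 0.0316
clock: 3.8
eef_pos: [0.4446, -0.1356, 0.2479]
eef_rot: [180.0, 0.2, 143.3]
wrist_force: [-2.8, 2.1, 6.9]
gripper_width: 0.0205
```

```bash
python3 - <<'E'
import numpy as np
t=np.radians(np.linspace(143.5,240.4,21));p=.2275*np.c_[np.cos(t),np.sin(t)]
for d in np.diff(p,axis=0): print("0 0 %.4f %.4f %.4f 0 0"%(t[1]-t[0],*d))
E
```

```text
0 0 0.0846 -0.0108 -0.0159 0 0
0 0 0.0846 -0.0094 -0.0168 0 0
0 0 0.0846 -0.0079 -0.0175 0 0
0 0 0.0846 -0.0064 -0.0181 0 0
0 0 0.0846 -0.0049 -0.0186 0 0
0 0 0.0846 -0.0033 -0.0189 0 0
0 0 0.0846 -0.0017 -0.0192 0 0
0 0 0.0846 -0.0001 -0.0192 0 0
0 0 0.0846 0.0016 -0.0192 0 0
0 0 0.0846 0.0032 -0.0190 0 0
0 0 0.0846 0.0048 -0.0186 0 0
0 0 0.0846 0.0063 -0.0182 0 0
0 0 0.0846 0.0078 -0.0176 0 0
0 0 0.0846 0.0093 -0.0168 0 0
0 0 0.0846 0.0107 -0.0160 0 0
0 0 0.0846 0.0120 -0.0150 0 0
0 0 0.0846 0.0132 -0.0140 0 0
0 0 0.0846 0.0144 -0.0128 0 0
0 0 0.0846 0.0154 -0.0115 0 0
0 0 0.0846 0.0163 -0.0102 0 0
```

```bash
python3 -m handwheel '0 0 .0846 -.0108 -.0159 0 0;0 0 .0846 -.0094 -.0168 0 0;0 0 .0846 -.0079 -.0175 0 0;0 0 .0846 -.0064 -.0181 0 0;0 0 .0846 -.0049 -.0186 0 0'; python3 -m handwheel '0 0 .0846 -.0033 -.0189 0 0;0 0 .0846 -.0017 -.0192 0 0;0 0 .0846 0 -.0192 0 0;0 0 .0846 .0016 -.0192 0 0;0 0 .0846 .0032 -.019 0 0'
```

```text
clock: 4.3
eef_pos: [0.4058, -0.2228, 0.2479]
eef_rot: [180.0, 0.3, 167.8]
wrist_force: [4.4, 2.2, 2.7]
gripper_width: 0.0201
clock: 4.8
eef_pos: [0.406, -0.3184, 0.2479]
eef_rot: [-179.9, 0.3, -168.0]
wrist_force: [4.4, 4.2, 5.1]
gripper_width: 0.0199
```

```bash
python3 -m handwheel '0 0 .0846 .0048 -.0186 0 0;0 0 .0846 .0063 -.0182 0 0;0 0 .0846 .0078 -.0176 0 0;0 0 .0846 .0093 -.0168 0 0;0 0 .0846 .0107 -.016 0 0'; python3 -m handwheel '0 0 .0846 .012 -.015 0 0;0 0 .0846 .0132 -.014 0 0;0 0 .0846 .0144 -.0128 0 0;0 0 .0846 .0154 -.0115 0 0;0 0 .0846 .0163 -.0102 0 0';python3 -m handwheel '0 0 0 0 0 0 0'; python3 - <<'E'
from h import *
f=grab_frame("top");big("t2","top",f,crop=(230,130,430,260),k=4)
E
```

```text
clock: 5.3
eef_pos: [0.4448, -0.4051, 0.2479]
eef_rot: [-179.9, 0.2, -143.7]
wrist_force: [3.1, 5.6, 6.2]
gripper_width: 0.0202
clock: 5.8
eef_pos: [0.5155, -0.4685, 0.2479]
eef_rot: [-179.9, 0.0, -119.5]
wrist_force: [-0.5, 3.7, 6.2]
gripper_width: 0.02
clock: 5.9
eef_pos: [0.5178, -0.4698, 0.248]
eef_rot: [-179.7, 0.0, -119.6]
wrist_force: [3.7, 0.3, 3.9]
gripper_width: 0.0202
```

View pics/t2.png

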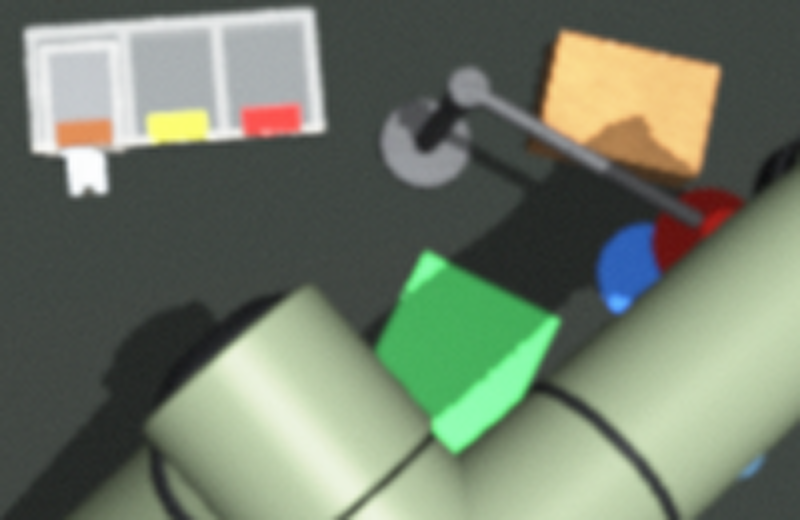

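```bash
python3 -m handwheel '0 0 0 0 0 0 .03;0 0 0 0 0 0 .06;0 0 0 0 0 .0 .06;0 0 0 0 0 .03 .06;0 0 0 0 0 .04 .06' 40;python3 -m handwheel '0 0 -.05 0 0 .04 .06;0 0 -.1 0 0.04 0 .06;0 0 -.1 0 .045 0 .06;0 0 -.1 0 .045 0 .06;0 0 -.1 0 .045 0 .06';python3 -m handwheel '0 0 -.1 0 .045 0 .06;0 0 -.1 0 .045 0 .06;0 0 -.1 0 .045 0 .06;0 0 -.1 0 .045 0 .06;0 0 -.1 0 .045 0 .06';python3 -m handwheel '0 0 -.08 0 .045 0 .06;0 0 0 0 .045 0 .06;0 0 0 0 .02 0 .06;0 0 0 0 0 0 .06'; python3 - <<'E'
from h import *
big("w2","wrist"); big("t3","top",crop=(320,130,420,230),k=5)
P=camera_params("wrist");import pickle;pickle.dump(P,open("P.pkl","wb"))
for t in("tray_empty","chip_choc","chip_jam","chip_lemon","showcase_mid"):
  for r in silhouettes("wrist",t)[:2]: print(t,r["score"],r["rect"])
E
```

```text
clock: 6.45
eef_pos: [0.513, -0.4673, 0.3142]
eef_rot: [179.7, 0.1, -119.7]
wrist_force: [1.5, -0.5, -0.2]
gripper_width: 0.0601
clock: 6.95
eef_pos: [0.5137, -0.2919, 0.356]
eef_rot: [180.0, -0.0, -145.8]
wrist_force: [0.1, 0.8, 0.6]
gripper_width: 0.0599
clock: 7.45
eef_pos: [0.5137, -0.0668, 0.3563]
eef_rot: [-180.0, 0.0, -174.4]
wrist_force: [-0.6, 0.4, -0.4]
gripper_width: 0.0599
clock: 7.85
eef_pos: [0.5138, 0.044, 0.3563]
eef_rot: [180.0, -0.0, -178.5]
wrist_force: [-0.2, -0.1, 0.6]
gripper_width: 0.0602
tray_empty 0.74 [245.8, 203.1, 40.7, 31.2]
chip_choc 0.63 [245.8, 227.1, 29.0, 13.6]
chip_jam 0.8 [140.0, 232.1, 34.0, 18.2]
chip_lemon 0.83 [191.8, 230.0, 35.1, 15.6]
showcase_mid 0.94 [193.4, 247.6, 170.1, 75.5]
```

View pics/w2.png

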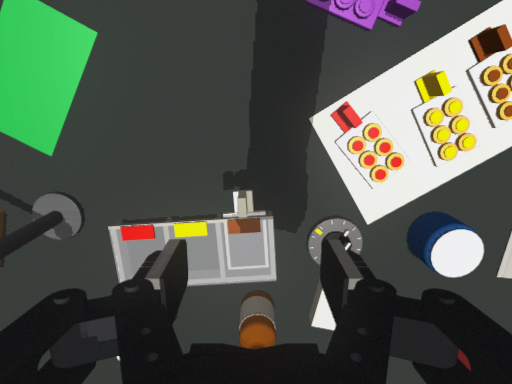

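View pics/t3.png

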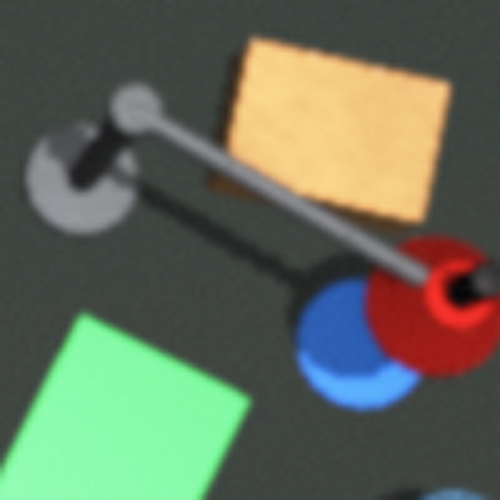

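```bash
python3 - <<'E'
from h import *
kt=pix2z("top",412.4,187.6,.285);print("knob",kt)
f=cv2.imread("pics/w2.png");hsv=cv2.cvtColor(f,cv2.COLOR_BGR2HSV)
C={}
def comp(name,lo,hi,box,z):
    m=cv2.inRange(hsv,lo,hi);mm=np.zeros_like(m);x0,y0,x1,y1=box;mm[y0:y1,x0:x1]=m[y0:y1,x0:x1]
    n,l,s,c=cv2.connectedComponentsWithStats(mm);i=1+np.argmax(s[1:,4]);ys,xs=np.nonzero(l==i)
    W=np.array([pix2z("wrist",x,y,z)[:2] for x,y in zip(xs,ys)])
    r=cv2.minAreaRect((W*1000).astype(np.float32));print(name,s[i],c[i].round(1),"W",W.mean(0).round(4),"mar",np.round(r[0],1),np.round(r[1],1),round(r[2],1));return W.mean(0)
a=comp("jam",(0,150,100),(8,255,255),(110,215,170,250),.037)
b=comp("lem",(22,120,120),(35,255,255),(165,215,215,250),.037)
c=comp("choc",(5,80,50),(20,255,200),(222,212,270,250),.037)
comp("white",(0,0,150),(180,60,255),(222,180,265,214),.048)
d=c-a;print(np.linalg.norm(d),"yaw of +x",np.degrees(np.arctan2(d[1],d[0]))-90)
for nm,p in dict(nl=(110,227),nr=(272,213),fr=(276,280)).items(): print(nm,pix2z("wrist",*p,.036).round(4))
big("w2z","wrist",f,crop=(100,170,300,300),k=4)
E
```

```text
knob [ 0.50917911 -0.45178539  0.285     ]
jam [121 225  34  16 440] [137.4 232.4] W [ 0.6429 -0.1378] mar [ 643.  -137.9] [22.2 50.7] 5.0
lem [174 222  34  15 455] [190.5 229.1] W [ 0.6359 -0.0558] mar [635.9 -56. ] [22.4 50.9] 4.9
choc [227 218  34  16 442] [243.3 225.7] W [0.6286 0.0255] mar [628.8  25.7] [22.2 49.6] 5.5
white [229 191  36  23 375] [243.4 203.9] W [0.5905 0.0255] mar [587.5  29.8] [33.7 51.9] 1.2
0.1639007389753502 yaw of +x 4.99935648328227
nl [ 0.6353 -0.1797  0.036 ]
nr [0.6076 0.0688 0.036 ]
fr [0.7211 0.0792 0.036 ]
```

View pics/w2z.png

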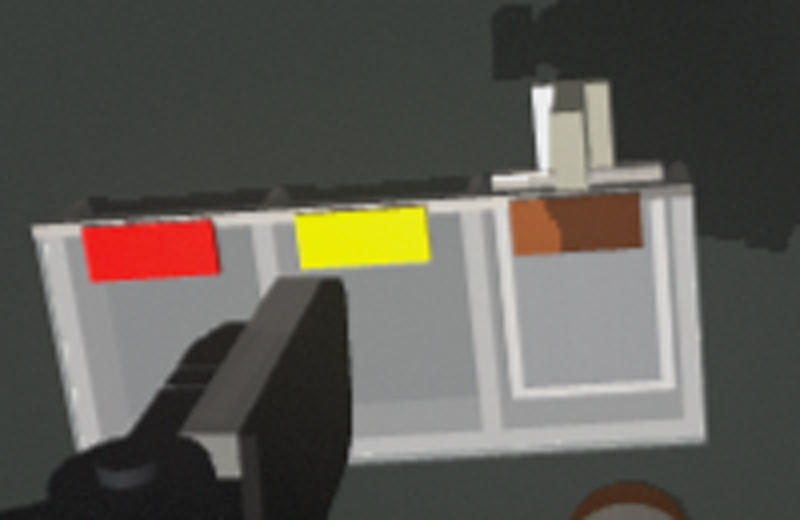

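```bash
python3 - <<'E'
from h import *
print(pix2z("wrist",242.1,207.2,.048), pix2z("top",407.4,191,.17))
big("t4","top",crop=(370,150,470,230),k=6); print(proj("top",(.516,-.467,.285)),proj("top",(.516,-.467,.17)))
E
```

```text
[0.59552387 0.02355287 0.048     ] [ 0.51649792 -0.47140871  0.17      ]
(np.float64(417.5151569260304), np.float64(185.41336020990798)) (np.float64(406.0145430303611), np.float64(191.12831272745674))
```

View pics/t4.png

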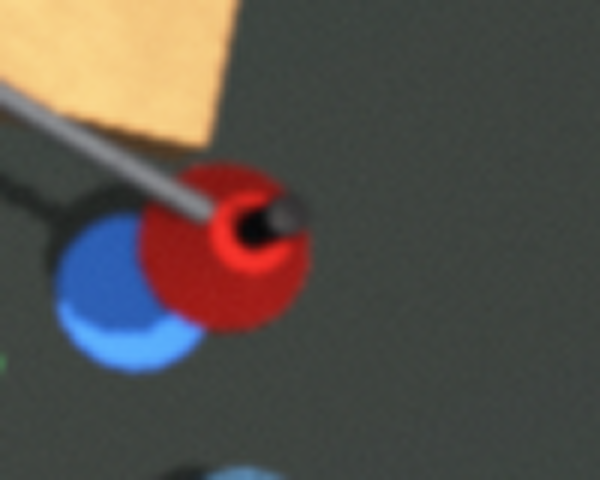

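```bash
python3 -m handwheel '0 0 .031 .02 -.005 -.04 .06;0 0 .03 .02 -.005 -.045 .06;0 0 0 .02 -.005 -.045 .06;0 0 0 .02 -.0055 -.045 .06;0 0 0 0 0 -.045 .06';python3 -m handwheel '0 0 0 0 0 -.045 .06;0 0 0 0 0 -.0333 .06;0 0 0 0 0 0 .06'; python3 - <<'E'
from h import *
big("w3","wrist")
E
```

```text
clock: 8.75
eef_pos: [0.5969, 0.0195, 0.1342]
eef_rot: [-180.0, 0.1, -175.3]
wrist_force: [-0.0, 0.1, 0.3]
gripper_width: 0.0603
clock: 9.05
eef_pos: [0.59, 0.0208, 0.0528]
eef_rot: [179.9, -0.6, -175.3]
wrist_force: [0.2, 0.4, -0.5]
gripper_width: 0.0601
```

View pics/w3.png

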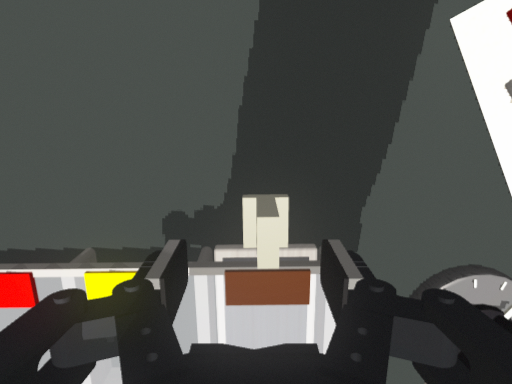

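```bash
python3 - <<'E'
from h import *
print(get_obs()["eef_pos"],pix2z("wrist",258,214,.048),pix2z("wrist",277,214,.048),pix2z("wrist",268,267,.048),pix2z("wrist",267,197,.048))
E
```

```text
[0.59232087 0.02073873 0.05585234] [0.58286355 0.02054992 0.048     ] [0.58202667 0.03075654 0.048     ] [0.61368039 0.02885407 0.048     ] [0.57300811 0.02450436 0.048     ]
```

```bash
python3 -m handwheel '0 0 0 .003 .005 -.01 .06;0 0 0 0 0 -.028 .06;0 0 0 0 0 0 .03;0 0 0 0 0 0 .0;0 0 0 0 0 0 .0' 60;python3 -m handwheel '0 0 0 0 0 0 .0;0 0 0 0 0 0 .0'
```

```text
clock: 9.6
eef_pos: [0.599, 0.0262, 0.0218]
eef_rot: [-180.0, 0.2, -175.2]
wrist_force: [-0.2, 1.7, 0.6]
gripper_width: 0.0168
clock: 9.8
eef_pos: [0.5994, 0.0269, 0.0219]
eef_rot: [179.9, 0.2, -175.2]
wrist_force: [0.5, 3.0, 7.6]
gripper_width: 0.0096
```

```bash
python3 -m handwheel '0 0 0 0 0 .003 0;0 0 0 -.01 -.0009 0 0;0 0 0 -.02 -.0017 0 0;0 0 0 -.03 -.0026 0 0;0 0 0 -.03 -.0026 0 0';python3 -m handwheel '0 0 0 -.03 -.0026 0 0;0 0 0 -.02 -.0017 .02 0;0 0 0 0 0 .04 0;0 0 0 0 0 .04 0;0 0 0 0 0 0 0';python3 - <<'E'
from h import *
big("w4","wrist")
E
```

```text
clock: 10.3
eef_pos: [0.5053, 0.0179, 0.0225]
eef_rot: [-179.9, -0.1, -175.2]
wrist_force: [-0.4, -0.4, -0.8]
gripper_width: 0.0098
clock: 10.8
eef_pos: [0.4599, 0.0131, 0.1272]
eef_rot: [-179.8, 0.4, -175.3]
wrist_force: [0.2, -0.4, -0.7]
gripper_width: 0.0096
```

View pics/w4.png

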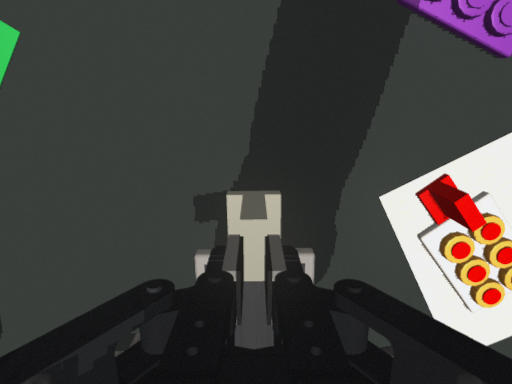

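```bash
python3 -m handwheel '0 0 -.06 -.011 -.03 0 0;0 0 -.06 -.011 -.03 0 0;0 0 -.06 -.011 -.03 0 0;0 0 -.06 -.011 -.03 0 0;0 0 -.06 -.011 -.03 0 0';python3 -m handwheel '0 0 -.06 -.011 -.03 0 0;0 0 -.06 -.011 -.03 0 0;0 0 -.06 -.011 -.03 0 0;0 0 -.06 -.011 -.03 0 0;0 0 0 0 0 0 0';python3 - <<'E'
from h import *
big("w5","wrist");big("t5","top",crop=(250,130,450,280),k=4)
E
```

```text
clock: 11.35
eef_pos: [0.3999, -0.1364, 0.121]
eef_rot: [180.0, -0.2, 167.4]
wrist_force: [0.9, -0.6, -1.1]
gripper_width: 0.0098
clock: 11.85
eef_pos: [0.3563, -0.2584, 0.1213]
eef_rot: [-179.9, -0.1, 153.5]
wrist_force: [1.4, 1.0, -1.7]
gripper_width: 0.0091
```

View pics/w5.png

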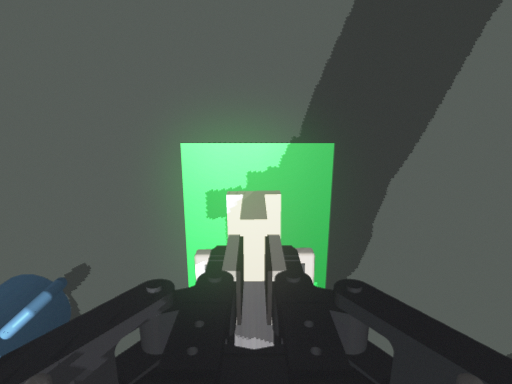

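View pics/t5.png

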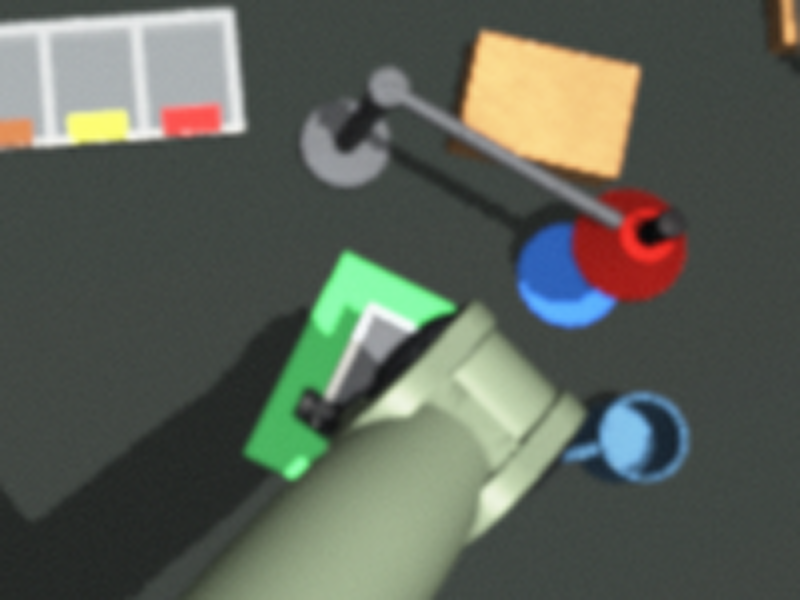

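```bash
python3 -m handwheel '0 0 0 0 0 -.04 0;0 0 0 0 0 -.03 0;0 0 0 0 0 -.018 0;0 0 0 0 0 -.007 0;0 0 0 0 0 0 0';python3 -m handwheel '0 0 0 0 0 -.002 0;0 0 0 0 0 0 0'
```

```text
clock: 12.45
eef_pos: [0.3576, -0.2541, 0.0268]
eef_rot: [179.9, -0.2, 153.9]
wrist_force: [-0.0, -0.0, -1.9]
gripper_width: 0.0096
clock: 12.65
eef_pos: [0.3591, -0.2563, 0.0265]
eef_rot: [-180.0, 0.1, 153.9]
wrist_force: [0.1, 0.0, -0.7]
gripper_width: 0.0093
```

```bash
python3 -m handwheel '0 0 0 0 0 -.002 0;0 0 0 0 0 -.0015 0;0 0 0 0 0 0 0';python3 - <<'E'
from h import *
big("s5","scene",crop=(120,200,260,320),k=5)
E
```

```text
clock: 12.95
eef_pos: [0.3586, -0.2561, 0.0225]
eef_rot: [-180.0, 0.0, 153.8]
wrist_force: [0.2, 0.0, -0.3]
gripper_width: 0.0096
```

View pics/s5.png

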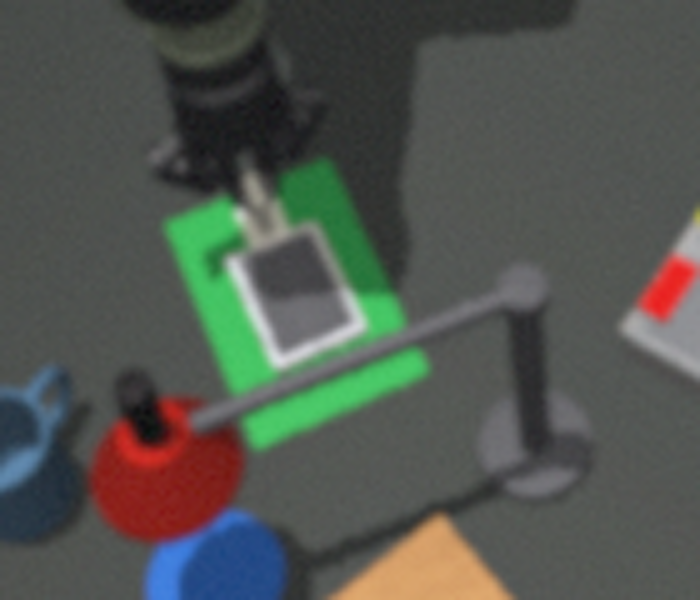

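```bash
python3 -m handwheel '0 0 0 0 0 -.0015 0;0 0 0 0 0 0 0;0 0 0 0 0 0 .02;0 0 0 0 0 0 .035;0 0 0 0 0 0 .045';python3 -m handwheel '0 0 0 0 0 .03 .045;0 0 0 0 0 .04 .045;0 0 0 0 0 .04 .045;0 0 0 0 0 .04 .05;0 0 0 0 0 .04 .05';python3 - <<'E'
from h import *
big("w6","wrist")
E
```

```text
clock: 13.5
eef_pos: [0.3585, -0.256, 0.0208]
eef_rot: [-180.0, 0.0, 153.8]
wrist_force: [-1.0, 0.6, -0.2]
gripper_width: 0.0446
clock: 14.0
eef_pos: [0.3582, -0.2557, 0.2124]
eef_rot: [180.0, -0.0, 153.8]
wrist_force: [0.5, -1.3, -0.8]
gripper_width: 0.0498
```

View pics/w6.png

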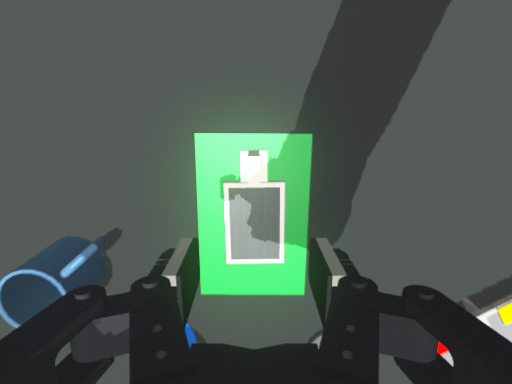

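```bash
python3 -m handwheel '0 0 .09 .004 .04 .015 .06;0 0 .09 .004 .045 .015 .06;0 0 .09 .004 .045 .015 .06;0 0 .09 .004 .045 .015 .06;0 0 .09 .004 .045 .015 .06';python3 -m handwheel '0 0 .09 .004 .045 .015 .06;0 0 .09 .004 .045 .015 .06;0 0 .09 .004 .045 .015 .06;0 0 .09 .004 .045 .015 .06;0 0 .09 .004 .045 .015 .06';python3 -m handwheel '0 0 .09 .004 .045 0 .06;0 0 0 0 0 0 .06';python3 - <<'E'
from h import *
big("w7","wrist")
for t in("tray_jam","tray_choc","tray_lemon","dial_pointer","index_mark"):
  for r in silhouettes("wrist",t)[:2]: print(t,round(r["score"],2),np.round(r["rect"]))
E
```

```text
clock: 14.55
eef_pos: [0.3782, -0.0343, 0.2862]
eef_rot: [180.0, 0.0, 179.8]
wrist_force: [0.1, -0.4, -0.7]
gripper_width: 0.0599
clock: 15.05
eef_pos: [0.3982, 0.191, 0.3612]
eef_rot: [-180.0, 0.0, -154.4]
wrist_force: [1.7, -0.0, -0.7]
gripper_width: 0.06
clock: 15.25
eef_pos: [0.4025, 0.2386, 0.3603]
eef_rot: [179.9, 0.1, -149.0]
wrist_force: [0.1, -1.0, -0.1]
gripper_width: 0.0601
tray_jam 0.65 [209. 190.  60.  86.]
tray_choc 0.84 [341. 198.  48.  81.]
tray_choc 0.49 [136. 267.  23.  29.]
tray_lemon 0.85 [399.  68.  94.  82.]
tray_lemon 0.82 [280. 205.  44.  83.]
dial_pointer 0.78 [136. 266.  20.  23.]
```

View pics/w7.png

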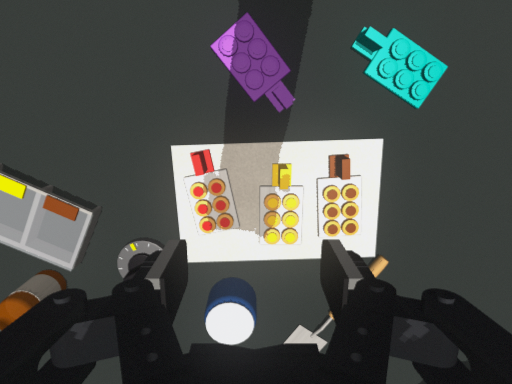

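```bash
python3 - <<'E'
from h import *
f=cv2.imread("pics/w7.png")
big("w7z","wrist",f,crop=(170,130,380,260),k=3.8)
E
```

```text
(no output)
```

View pics/w7z.png

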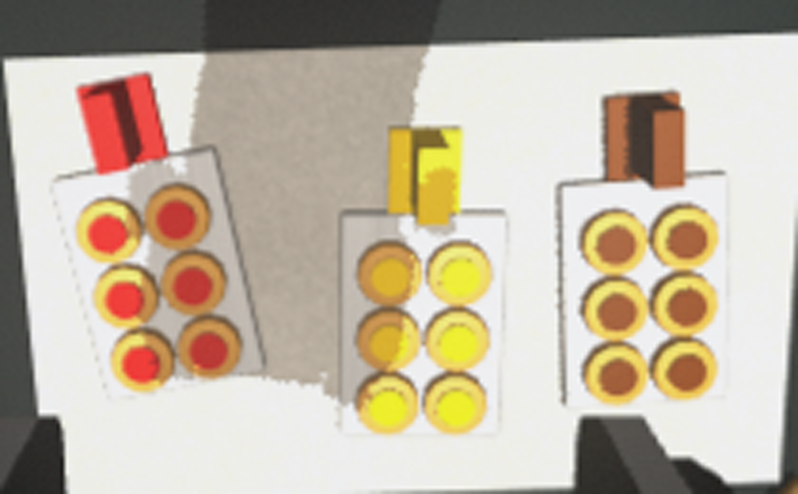

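```bash
python3 - <<'E'
from h import *
w=lambda p,z:pix2z("wrist",170+p[0]/3.8,130+p[1]/3.8,z)[:2]
D=dict(jam=([(52,178),(213,147),(265,370),(108,398)],(104,133)),lem=([(342,212),(505,212),(497,434),(340,430)],(437,188)),choc=([(558,185),(725,173),(727,400),(563,404)],(668,148)))
for k,(c,fn) in D.items():
    W=np.array([w(p,.01) for p in c]);r=cv2.minAreaRect((W*1000).astype(np.float32))
    o=W.mean(0);fm=(W[0]+W[1])/2;bm=(W[2]+W[3])/2;d=bm-fm;yaw=np.arctan2(d[1],d[0]);F=w(fn,.048)
    print(k,"o",o.round(4),"yaw",np.degrees(yaw).round(1),np.linalg.norm(d).round(3),"finpred",(o-.07*np.r_[np.cos(yaw),np.sin(yaw)]).round(4),"fin",F.round(4),np.degrees(np.arctan2(*(o-F)[::-1])).round(1))
E
```

```text
jam o [0.5108 0.2172] yaw 41.8 0.099 finpred [0.4586 0.1706] fin [0.4595 0.1704] 42.4
lem o [0.4734 0.3237] yaw 30.4 0.099 finpred [0.413  0.2882] fin [0.4137 0.2906] 29.0
choc o [0.4137 0.3975] yaw 35.2 0.099 finpred [0.3565 0.3572] fin [0.356  0.3581] 34.3
```

```bash
python3 -m handwheel '0 0 .094 .019 -.023 -.03 .055;0 0 .094 .019 -.023 -.03 .055;0 0 0 .019 -.022 -.03 .055;0 0 0 0 0 -.05 .055;0 0 0 0 0 -.05 .055';python3 -m handwheel '0 0 0 0 0 -.05 .055;0 0 0 0 0 -.04 .055;0 0 0 0 0 0 .055';python3 - <<'E'
from h import *
big("w8","wrist");print(get_obs()["eef_pos"],proj("wrist",(.459,.1705,.048)))
E
```

```text
clock: 16.05
eef_pos: [0.4607, 0.164, 0.17]
eef_rot: [-179.9, 0.1, -138.9]
wrist_force: [0.0, 0.0, -0.6]
gripper_width: 0.0551
clock: 16.35
eef_pos: [0.4549, 0.1638, 0.0765]
eef_rot: [179.7, -0.5, -138.8]
wrist_force: [-1.0, -0.3, 0.3]
gripper_width: 0.0552
[0.45720402 0.16452961 0.07936444] (np.float64(261.5558210515345), np.float64(226.31271356401342))
```

View pics/w8.png

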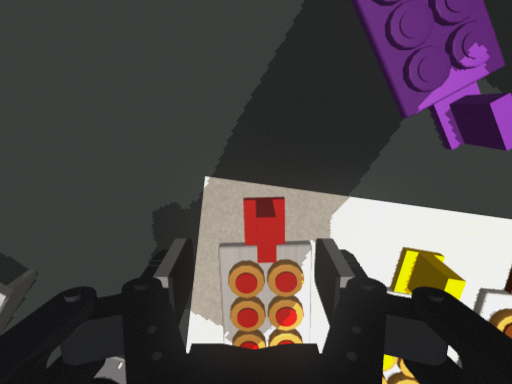

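```bash
python3 - <<'E'
from h import *
for p in((256,217),(276,217),(257,262),(276,262),(266,239)): print(pix2z("wrist",*p,.048).round(4))
print(get_obs()["eef_pos"],get_obs()["eef_rot"])
E
```

```text
[0.4567 0.1639 0.048 ]
[0.4486 0.1732 0.048 ]
[0.479  0.1844 0.048 ]
[0.471  0.1935 0.048 ]
[0.4635 0.1782 0.048 ]
[0.45720402 0.16452961 0.07936444] [ 179.84221993   -0.28005907 -138.80132156]
```

```bash
python3 -m handwheel '0 0 0 0 0 0 .055;0 0 0 0 0 0 .055';python3 - <<'E'
from h import *
print(get_obs()["eef_pos"],get_obs()["eef_rot"]);P=camera_params("wrist")
big("w9","wrist",crop=(180,160,360,300),k=4)
print(get_obs()["eef_pos"])
E
```

```text
clock: 16.6
eef_pos: [0.4618, 0.1662, 0.0834]
eef_rot: [-179.9, 0.2, -138.7]
wrist_force: [-0.4, -0.3, 0.2]
gripper_width: 0.055
[0.46175959 0.16620541 0.08337215] [-179.86563975    0.22887144 -138.71399626]
[0.46163114 0.16629816 0.08324647]
```

View pics/w9.png

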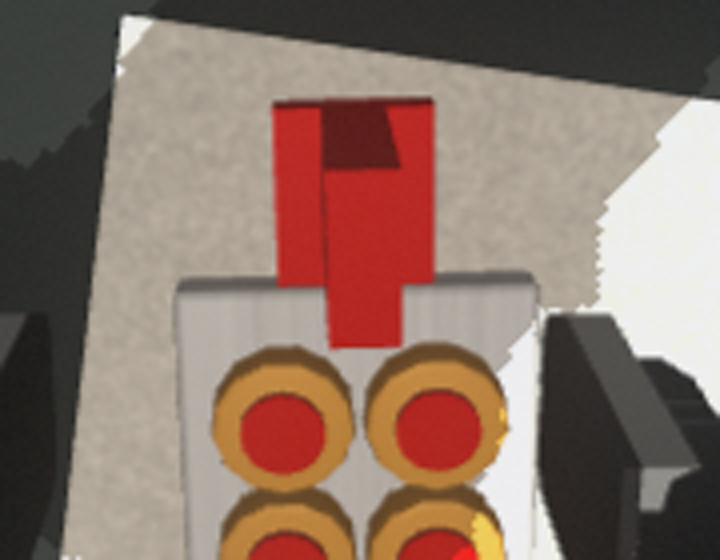

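```bash
python3 - <<'E'
from h import *
print(pix2z("wrist",270.8,224.5,.048).round(4), pix2z("wrist",266,202,.048).round(4), pix2z("wrist",272,247,.048).round(4))
E
```

```text
[0.46  0.177 0.048] [0.4509 0.1648 0.048 ] [0.4709 0.1879 0.048 ]
```

```bash
python3 -m handwheel '0 0 0 -.002 .0105 0 .055;0 0 .01 0 0 -.03 .055;0 0 0 0 0 -.032 .055;0 0 0 0 0 0 .03;0 0 0 0 0 0 .0' 60;python3 -m handwheel '0 0 0 0 0 0 .0;0 0 0 0 0 0 .0;0 0 0 0 0 0 0'
```

```text
clock: 17.15
eef_pos: [0.4572, 0.1771, 0.0194]
eef_rot: [180.0, -0.0, -138.1]
wrist_force: [0.2, -0.2, 0.2]
gripper_width: 0.0267
clock: 17.45
eef_pos: [0.4589, 0.1772, 0.0206]
eef_rot: [-179.9, 0.2, -138.1]
wrist_force: [-1.0, 1.1, 7.5]
gripper_width: 0.0097
```

```bash
python3 -m handwheel '0 0 0 0 0 .03 .0;0 0 0 0 0 .04 0;0 0 -.08 .005 -.04 0 0;0 0 -.08 .005 -.04 0 0;0 0 -.08 .005 -.04 0 0' ;python3 -m handwheel '0 0 -.08 .005 -.04 0 0;0 0 -.08 .005 -.04 0 0;0 0 -.08 .005 -.04 0 0;0 0 -.08 .005 -.04 0 0;0 0 -.08 .006 -.044 0 0';python3 -m handwheel '0 0 0 0 0 0 0;0 0 0 0 0 0 0';python3 - <<'E'
from h import *
big("w10","wrist");print(get_obs()["eef_pos"])
E
```

```text
clock: 17.95
eef_pos: [0.4731, 0.0554, 0.09]
eef_rot: [-179.9, 0.1, -152.0]
wrist_force: [0.6, 0.4, -2.0]
gripper_width: 0.0096
clock: 18.45
eef_pos: [0.4984, -0.149, 0.0896]
eef_rot: [-180.0, 0.0, -175.0]
wrist_force: [0.2, -0.3, -1.3]
gripper_width: 0.0096
clock: 18.65
eef_pos: [0.4984, -0.1485, 0.0892]
eef_rot: [180.0, 0.0, -174.9]
wrist_force: [0.2, 1.2, -0.9]
gripper_width: 0.0095
[ 0.49797939 -0.14727335  0.08898539]
```

View pics/w10.png

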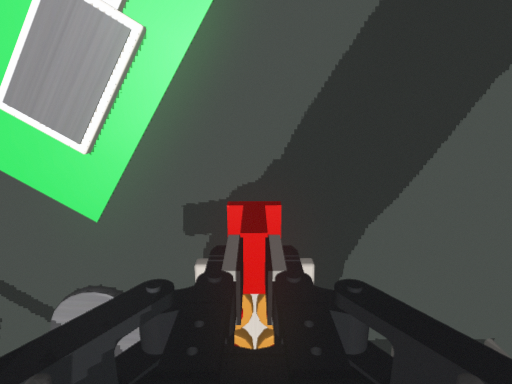

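```bash
python3 -m handwheel '0 0 0 0 0 -.03 .0;0 0 0 0 0 -.026 0;0 0 0 0 0 -.01 0;0 0 0 0 0 0 0;0 0 0 0 0 0 0' ;python3 - <<'E'
from h import *
big("t11","top",crop=(230,120,350,210),k=6);big("s11","scene",crop=(200,190,320,290),k=6)
print(get_obs()["eef_pos"])
E
```

```text
clock: 19.2
eef_pos: [0.4987, -0.1467, 0.0233]
eef_rot: [-180.0, 0.0, -174.7]
wrist_force: [-0.4, 0.3, -0.7]
gripper_width: 0.0096
[ 0.49908438 -0.14720138  0.02363621]
```

View pics/t11.png

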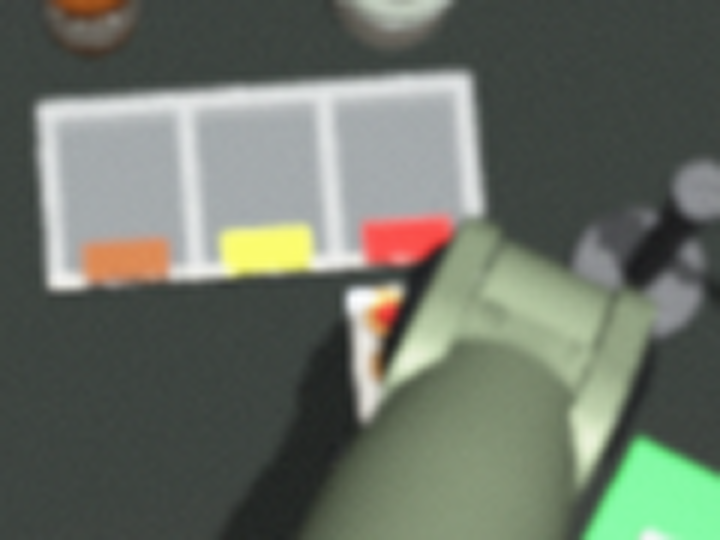

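View pics/s11.png

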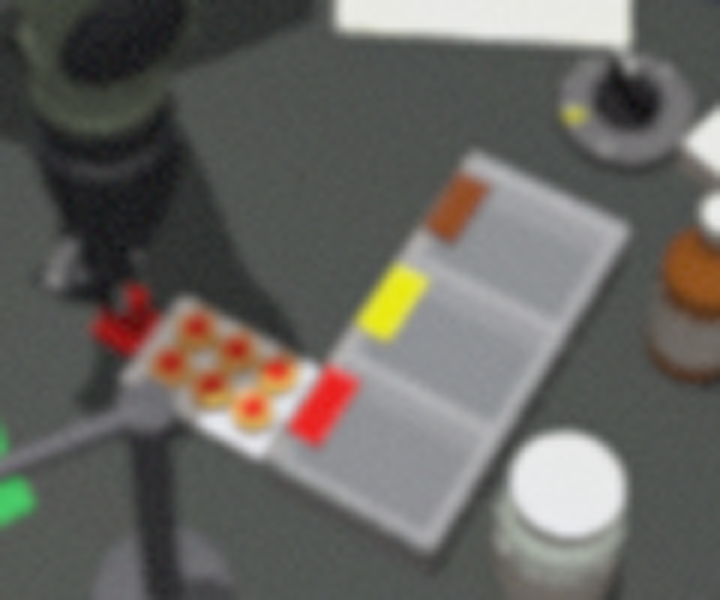

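```bash
python3 - <<'E'
from h import *
n=np.r_[np.cos(np.radians(5)),np.sin(np.radians(5))];l=np.r_[-n[1],n[0]]
def al(cam,x0,y0,k,p,z):
    q=pix2z(cam,x0+(p[0]+.5)/k-.5,y0+(p[1]+.5)/k-.5,z)[:2];return (q@n).round(4),(q@l).round(4)
for nm,p,z in [("roof FL",(48,290),.036),("BL",(38,102),.036),("BR",(470,72),.036),("tray FL",(347,290),.01),("tray L mid",(355,360),.01),("tray L",(363,420),.01)]: print("top",nm,al("top",230,120,6,p,z))
for nm,p,z in [("roof FL",(475,150),.036),("BL",(632,230),.036),("BR",(430,552),.036),("FR",(272,462),.036),("trayR front",(262,462),.01),("trayR back",(125,378),.01),("trayL front",(330,372),.01),("trayL back",(183,298),.01)]: print("sc",nm,al("scene",200,190,6,p,z))
f=grab_frame("top");hsv=cv2.cvtColor(f,cv2.COLOR_BGR2HSV)
E
```

```text
top roof FL (np.float64(0.6118), np.float64(0.0247))
top BL (np.float64(0.7244), np.float64(0.0237))
top BR (np.float64(0.725), np.float64(-0.2308))
top tray FL (np.float64(0.6049), np.float64(-0.1506))
top tray L mid (np.float64(0.5628), np.float64(-0.1522))
top tray L (np.float64(0.5269), np.float64(-0.1541))
sc roof FL (np.float64(0.6165), np.float64(0.024))
sc BL (np.float64(0.7295), np.float64(0.0228))
sc BR (np.float64(0.7292), np.float64(-0.2331))
sc FR (np.float64(0.623), np.float64(-0.2329))
sc trayR front (np.float64(0.6109), np.float64(-0.2247))
sc trayR back (np.float64(0.5097), np.float64(-0.2211))
sc trayL front (np.float64(0.6139), np.float64(-0.1512))
sc trayL back (np.float64(0.5086), np.float64(-0.155))
```

```bash
python3 -m handwheel '0 0 -.004 0 .0015 0 0;0 0 0 .01 .0009 0 0;0 0 0 .01 .0009 0 0;0 0 0 .01 .0009 0 0;0 0 0 0 0 0 0'
```

```text
clock: 19.85
eef_pos: [0.5308, -0.1435, 0.0231]
eef_rot: [-179.9, 0.1, -175.0]
wrist_force: [-0.4, 0.5, -0.4]
gripper_width: 0.0099
```

```bash
python3 -m handwheel '0 0 0 .015 .0013 0 0;0 0 0 .015 .0013 0 0;0 0 0 .015 .0013 0 0;0 0 0 .01 .0009 0 0;0 0 0 0 0 0 0'; python3 -m handwheel '0 0 0 .01 .0009 0 0;0 0 0 0.005 .0004 0 0;0 0 0 0 0 0 0'
```

```text
clock: 20.35
eef_pos: [0.5846, -0.1384, 0.0227]
eef_rot: [-180.0, 0.0, -175.0]
wrist_force: [-0.3, -0.1, -1.5]
gripper_width: 0.0095
clock: 20.65
eef_pos: [0.5992, -0.1372, 0.0229]
eef_rot: [-180.0, 0.0, -175.0]
wrist_force: [0.1, 0.2, -1.0]
gripper_width: 0.0095
```

```bash
python3 -m handwheel '0 0 0 .008 .0007 0 0;0 0 0 .003 .0003 0 0;0 0 0 0 0 0 0'; python3 -m handwheel '0 0 0 .002 .0002 0 0;0 0 0 0 0 0 0';python3 -m handwheel '0 0 0 .002 .0002 0 0;0 0 0 0 0 0 0';python3 -m handwheel '0 0 0 .002 .0002 0 0;0 0 0 0 0 0 0'
```

```text
clock: 20.95
eef_pos: [0.6101, -0.1362, 0.0229]
eef_rot: [-180.0, 0.0, -175.0]
wrist_force: [-0.8, -0.4, -1.2]
gripper_width: 0.0095
clock: 21.15
eef_pos: [0.6107, -0.1359, 0.0226]
eef_rot: [180.0, -0.1, -175.0]
wrist_force: [-1.9, -0.0, -1.5]
gripper_width: 0.0096
clock: 21.35
eef_pos: [0.6105, -0.1358, 0.0221]
eef_rot: [180.0, -0.3, -175.0]
wrist_force: [-6.7, -0.6, 0.6]
gripper_width: 0.0099
clock: 21.55
eef_pos: [0.6103, -0.1358, 0.0217]
eef_rot: [-180.0, -0.6, -175.1]
wrist_force: [-11.7, -2.2, 3.5]
gripper_width: 0.0096
```

```bash
python3 -m handwheel '0 0 0 -.0045 -.0004 -.001 0;0 0 0 0 0 -.0015 0;0 0 0 0 0 0 0;0 0 0 0 0 0 .02;0 0 0 0 0 0 .035';python3 -m handwheel '0 0 0 0 0 0 .05;0 0 0 0 0 .03 .05;0 0 0 -.01 0 .04 .055;0 0 0 -.03 0 .04 .055;0 0 0 -.04 0 .04 .055';python3 -m handwheel '0 0 0 -.03 .03 .04 .055;0 0 0 0 0 0 .06;0 0 0 0 0 0 .06';python3 - <<'E'
from h import *
big("w12","wrist");print(get_obs()["eef_pos"])
E
```

```text
clock: 22.05
eef_pos: [0.6123, -0.136, 0.0207]
eef_rot: [-180.0, 0.1, -175.0]
wrist_force: [0.7, -0.2, 0.3]
gripper_width: 0.0332
clock: 22.55
eef_pos: [0.5365, -0.1362, 0.1675]
eef_rot: [-179.9, 0.2, -175.0]
wrist_force: [0.3, 0.4, 0.5]
gripper_width: 0.0554
clock: 22.85
eef_pos: [0.511, -0.1103, 0.2012]
eef_rot: [-179.9, 0.2, -175.0]
wrist_force: [0.3, 1.1, 1.1]
gripper_width: 0.0602
[ 0.5106841  -0.1103877   0.19994592]
```

View pics/w12.png

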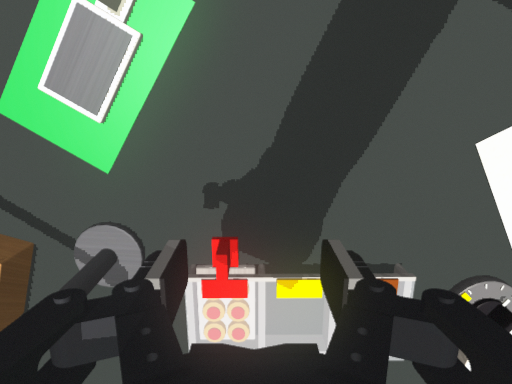

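```bash
python3 -m handwheel '0 0 .0445 -.01 .04 0 .055;0 0 .0445 -.01 .04 0 .055;0 0 .0445 -.01 .04 0 .055;0 0 .0445 -.01 .04 0 .055;0 0 .0445 -.01 .04 0 .055';python3 -m handwheel '0 0 .0445 -.01 .04 0 .055;0 0 .0445 -.01 .04 0 .055;0 0 .0445 -.01 .04 -.03 .055;0 0 .0445 -.01 .04 -.04 .055;0 0 .0445 -.008 .043 -.04 .055';python3 -m handwheel '0 0 0 0 0 -.01 .055;0 0 0 0 0 0 .055;0 0 0 0 0 0 .055';python3 - <<'E'
from h import *
f=grab_frame("wrist");big("w13","wrist",f,crop=(150,150,400,330),k=3.2);print(get_obs()["eef_pos"],get_obs()["eef_rot"])
E
```

```text
clock: 23.4
eef_pos: [0.4597, 0.091, 0.1982]
eef_rot: [180.0, -0.1, -162.2]
wrist_force: [1.2, -0.1, 0.5]
gripper_width: 0.0549
clock: 23.9
eef_pos: [0.4143, 0.2815, 0.0993]
eef_rot: [-180.0, -0.1, -149.4]
wrist_force: [1.1, 0.0, -0.1]
gripper_width: 0.0552
clock: 24.2
eef_pos: [0.4151, 0.2795, 0.0914]
eef_rot: [-180.0, -0.1, -149.6]
wrist_force: [0.3, -0.7, -0.1]
gripper_width: 0.0553
[0.41568682 0.27954118 0.09224001] [-1.79982497e+02  2.00968173e-02 -1.49598934e+02]
```

View pics/w13.png

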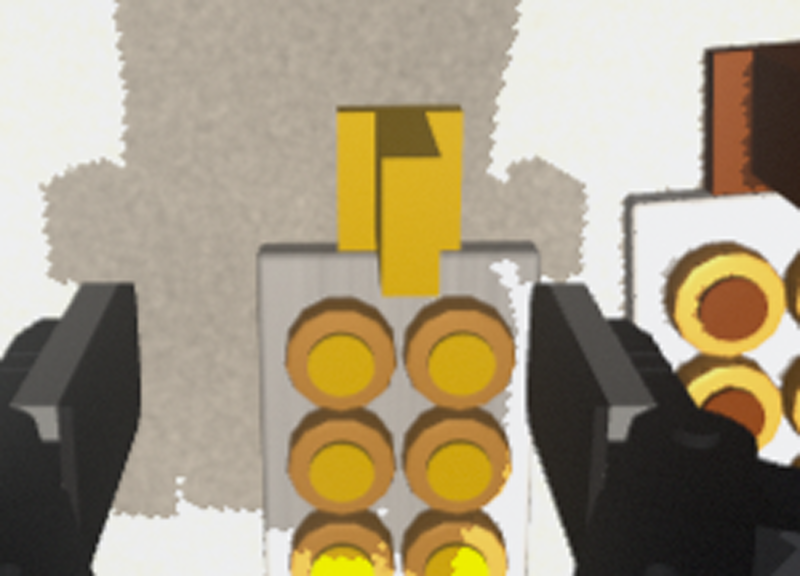

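```bash
python3 - <<'E'
from h import *
print(pix2z("wrist",278,220.7,.048).round(4), get_obs()["eef_pos"])
E
```

```text
[0.4142 0.2952 0.048 ] [0.41568682 0.27954118 0.09224001]
```

```bash
python3 -m handwheel '0 0 0 -.0015 .0155 0 .055;0 0 0 0 0 -.035 .055;0 0 0 0 0 -.037 .055;0 0 0 0 0 0 .03;0 0 0 0 0 0 .0' 60;python3 -m handwheel '0 0 0 0 0 0 .0;0 0 0 0 0 0 .0;0 0 0 0 0 0 0'
```

```text
clock: 24.75
eef_pos: [0.4134, 0.2957, 0.0208]
eef_rot: [180.0, -0.0, -149.5]
wrist_force: [-0.4, -0.1, 0.8]
gripper_width: 0.0267
clock: 25.05
eef_pos: [0.4148, 0.2966, 0.0222]
eef_rot: [180.0, 0.2, -149.5]
wrist_force: [-1.0, 0.4, 7.4]
gripper_width: 0.0097
```

```bash
python3 -m handwheel '0 0 0 0 0 .03 .0;0 0 0 0 0 .04 0;0 0 -.0495 .0086 -.04 0 0;0 0 -.0495 .0086 -.04 0 0;0 0 -.0495 .0086 -.04 0 0' ;python3 -m handwheel '0 0 -.0495 .0086 -.04 0 0;0 0 -.0495 .0086 -.04 0 0;0 0 -.0495 .0086 -.04 0 0;0 0 -.0495 .0086 -.04 0 0;0 0 -.0495 .0086 -.04 0 0';python3 -m handwheel '0 0 -.0495 .0089 -.0404 0 0;0 0 0 0 0 -.03 0;0 0 0 0 0 -.026 0;0 0 0 0 0 -.01 0;0 0 0 0 0 0 0'; python3 -m handwheel '0 0 0 0 0 0 0'
```

```text
clock: 25.55
eef_pos: [0.4395, 0.1746, 0.0913]
eef_rot: [-180.0, 0.1, -158.1]
wrist_force: [0.3, 0.2, -2.2]
gripper_width: 0.0094
clock: 26.05
eef_pos: [0.4823, -0.0262, 0.0909]
eef_rot: [-180.0, 0.1, -172.3]
wrist_force: [-0.2, -0.1, -2.1]
gripper_width: 0.0097
clock: 26.55
eef_pos: [0.4903, -0.0648, 0.0237]
eef_rot: [180.0, -0.1, -175.0]
wrist_force: [0.5, 0.3, -1.4]
gripper_width: 0.0091
clock: 26.65
eef_pos: [0.4914, -0.0647, 0.0248]
eef_rot: [-180.0, 0.0, -175.0]
wrist_force: [0.1, -0.2, -1.8]
gripper_width: 0.0094
```

```bash
python3 - <<'E'
from h import *
big("s14","scene",crop=(200,190,320,290),k=6)
print(get_obs()["eef_pos"])
E
```

```text
[ 0.49158815 -0.06468452  0.02501343]
```

View pics/s14.png

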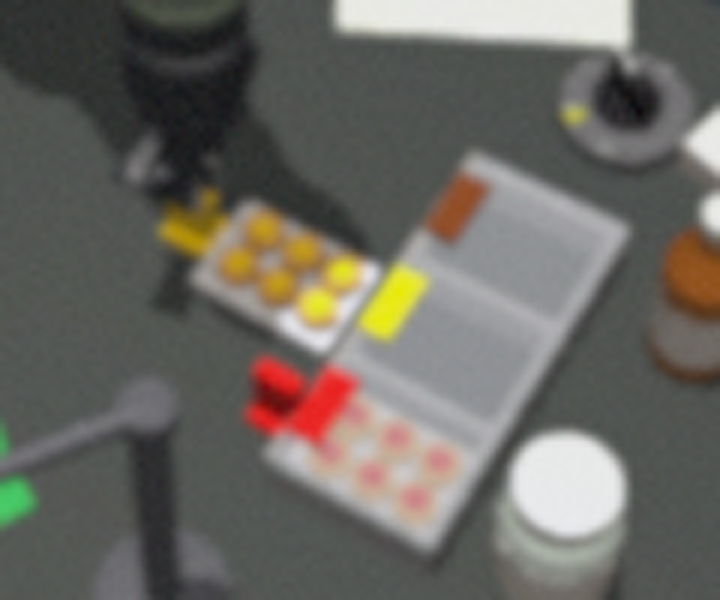

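```bash
python3 -m handwheel '0 0 0 0 .0008 -.001 0;0 0 0 .01 .0009 0 0;0 0 0 .01 .0009 0 0;0 0 0 .01 .0009 0 0;0 0 0 0 0 0 0'; python3 -m handwheel '0 0 0 .015 .0013 0 0;0 0 0 .015 .0013 0 0;0 0 0 .015 .0013 0 0;0 0 0 0 0 0 0'
```

```text
clock: 27.2
eef_pos: [0.5235, -0.0614, 0.0233]
eef_rot: [-180.0, 0.1, -175.0]
wrist_force: [0.4, 0.3, -1.3]
gripper_width: 0.0091
clock: 27.6
eef_pos: [0.568, -0.0575, 0.0231]
eef_rot: [-180.0, 0.1, -175.0]
wrist_force: [0.0, -0.0, -1.9]
gripper_width: 0.0095
```

```bash
python3 -m handwheel '0 0 0 .015 .0013 0 0;0 0 0 .01 .0009 0 0;0 0 0 .006 .0005 0 0;0 0 0 0 0 0 0'; python3 -m handwheel '0 0 0 .002 .0002 0 0;0 0 0 0 0 0 0';python3 -m handwheel '0 0 0 .002 .0002 0 0;0 0 0 0 0 0 0';python3 -m handwheel '0 0 0 .002 .0002 0 0;0 0 0 0 0 0 0'
```

```text
clock: 28.0
eef_pos: [0.5974, -0.0548, 0.023]
eef_rot: [-180.0, 0.0, -175.0]
wrist_force: [1.5, -0.2, -0.5]
gripper_width: 0.0097
clock: 28.2
eef_pos: [0.5984, -0.0545, 0.0229]
eef_rot: [180.0, -0.0, -175.0]
wrist_force: [0.5, 0.2, -0.7]
gripper_width: 0.0093
clock: 28.4
eef_pos: [0.6009, -0.0543, 0.0231]
eef_rot: [180.0, 0.0, -175.0]
wrist_force: [-0.0, 0.0, -1.4]
gripper_width: 0.0095
clock: 28.6
eef_pos: [0.6031, -0.0541, 0.023]
eef_rot: [-180.0, 0.0, -175.0]
wrist_force: [0.5, 0.1, -0.9]
gripper_width: 0.0096
```

```bash
python3 -m handwheel '0 0 0 .002 .0002 0 0;0 0 0 0 0 0 0';python3 -m handwheel '0 0 0 .002 .0002 0 0;0 0 0 0 0 0 0';python3 -m handwheel '0 0 0 .002 .0002 0 0;0 0 0 0 0 0 0'
```

```text
clock: 28.8
eef_pos: [0.6052, -0.0539, 0.0231]
eef_rot: [-180.0, 0.0, -175.0]
wrist_force: [0.8, -1.2, -1.6]
gripper_width: 0.0094
clock: 29.0
eef_pos: [0.6061, -0.0537, 0.0227]
eef_rot: [-180.0, -0.1, -175.0]
wrist_force: [-2.4, -0.6, -0.7]
gripper_width: 0.0094
clock: 29.2
eef_pos: [0.6059, -0.0537, 0.0223]
eef_rot: [-180.0, -0.3, -175.1]
wrist_force: [-6.7, -1.4, 1.4]
gripper_width: 0.0094
```

```bash
python3 -m handwheel '0 0 0 -.0025 -.0002 -.001 0;0 0 0 0 0 -.0005 0;0 0 0 0 0 0 0;0 0 0 0 0 0 .02;0 0 0 0 0 0 .035';python3 -m handwheel '0 0 0 0 0 0 .04;0 0 0 0 0 .03 .04;0 0 0 -.01 0 .04 .05;0 0 0 -.03 0 .04 .055;0 0 0 -.04 0 .04 .055';python3 -m handwheel '0 0 0 -.03 .03 .04 .055;0 0 0 0 0 0 .06;0 0 0 0 0 0 .06';python3 - <<'E'
from h import *
big("w15","wrist");print(get_obs()["eef_pos"])
E
```

```text
clock: 29.7
eef_pos: [0.6075, -0.0537, 0.0218]
eef_rot: [-180.0, 0.1, -175.0]
wrist_force: [0.2, -0.3, 0.1]
gripper_width: 0.0332
clock: 30.2
eef_pos: [0.5317, -0.0539, 0.1686]
eef_rot: [-180.0, 0.1, -175.0]
wrist_force: [-0.0, -0.4, 0.2]
gripper_width: 0.0551
clock: 30.5
eef_pos: [0.5062, -0.0279, 0.2023]
eef_rot: [-179.9, 0.2, -175.0]
wrist_force: [0.4, -0.1, -0.4]
gripper_width: 0.0602
[ 0.50593726 -0.02810659  0.20114102]
```

View pics/w15.png

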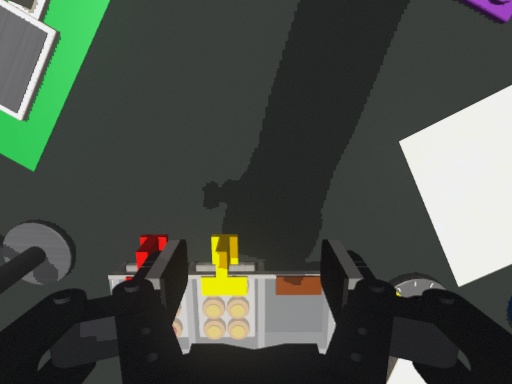

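```bash
python3 -m handwheel '0 0 .052 -.015 .038 0 .055;0 0 .052 -.015 .038 0 .055;0 0 .052 -.015 .038 0 .055;0 0 .052 -.015 .038 0 .055;0 0 .052 -.015 .038 0 .055';python3 -m handwheel '0 0 .052 -.015 .038 0 .055;0 0 .052 -.015 .038 0 .055;0 0 .052 -.015 .038 -.03 .055;0 0 .052 -.015 .038 -.03 .055;0 0 .052 -.013 .04 -.03 .055';python3 -m handwheel '0 0 0 0 0 -.02 .055;0 0 0 0 0 0 .055;0 0 0 0 0 0 .055';python3 - <<'E'
from h import *
f=grab_frame("wrist");big("w16","wrist",f,crop=(150,150,400,330),k=3.2);print(get_obs()["eef_pos"],get_obs()["eef_rot"])
E
```

```text
clock: 31.05
eef_pos: [0.4298, 0.163, 0.1994]
eef_rot: [180.0, -0.1, -160.1]
wrist_force: [1.9, 0.2, -0.1]
gripper_width: 0.0549
clock: 31.55
eef_pos: [0.3575, 0.3528, 0.1103]
eef_rot: [-180.0, -0.1, -145.1]
wrist_force: [1.0, -0.2, -0.0]
gripper_width: 0.0546
clock: 31.85
eef_pos: [0.3579, 0.3511, 0.0918]
eef_rot: [-180.0, -0.2, -145.3]
wrist_force: [0.7, 0.1, 0.5]
gripper_width: 0.0546
[0.35873029 0.35131236 0.0927572 ] [-1.79989542e+02 -4.41241449e-02 -1.45308619e+02]
```

View pics/w16.png

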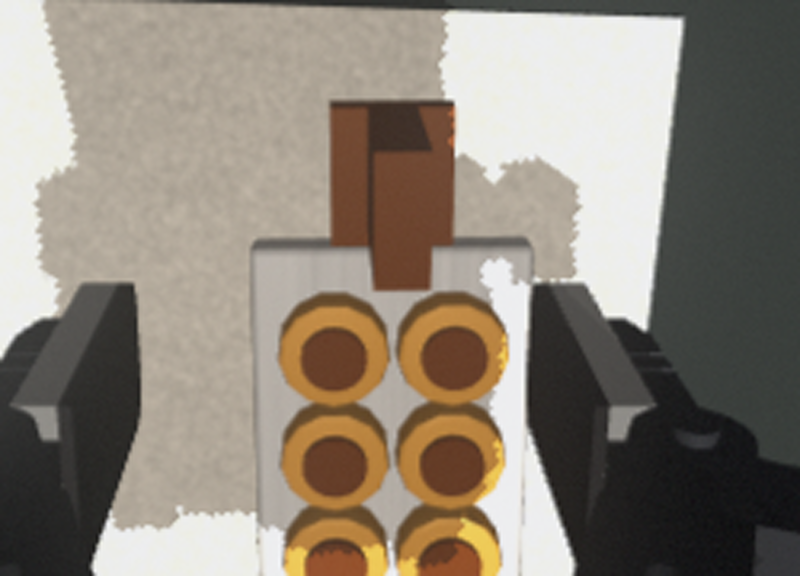

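```bash
python3 - <<'E'
from h import *
print(pix2z("wrist",275.3,218.75,.048).round(4), get_obs()["eef_pos"])
E
```

```text
[0.356  0.3646 0.048 ] [0.35873029 0.35131236 0.0927572 ]
```

```bash
python3 -m handwheel '0 0 0 -.0025 .0133 0 .055;0 0 0 0 0 -.035 .055;0 0 0 0 0 -.0375 .055;0 0 0 0 0 0 .03;0 0 0 0 0 0 .0' 60;python3 -m handwheel '0 0 0 0 0 0 .0;0 0 0 0 0 0 .0;0 0 0 0 0 0 0'
```

```text
clock: 32.4
eef_pos: [0.3559, 0.3652, 0.0212]
eef_rot: [180.0, -0.0, -145.3]
wrist_force: [0.3, 0.1, 0.2]
gripper_width: 0.0267
clock: 32.7
eef_pos: [0.3571, 0.3663, 0.0226]
eef_rot: [180.0, 0.2, -145.2]
wrist_force: [-0.4, -1.1, 7.6]
gripper_width: 0.0092
```

```bash
python3 -m handwheel '0 0 0 0 0 .03 .0;0 0 0 0 0 .04 0;0 0 -.0578 .014 -.0387 0 0;0 0 -.0578 .014 -.0387 0 0;0 0 -.0578 .014 -.0387 0 0' ;python3 -m handwheel '0 0 -.0578 .014 -.0387 0 0;0 0 -.0578 .014 -.0387 0 0;0 0 -.0578 .014 -.0387 0 0;0 0 -.0578 .014 -.0387 0 0;0 0 -.0578 .014 -.0387 0 0';python3 -m handwheel '0 0 -.0578 .0132 -.0391 0 0;0 0 0 0 0 -.03 0;0 0 0 0 0 -.026 0;0 0 0 0 0 -.011 0;0 0 0 0 0 0 0'; python3 -m handwheel '0 0 0 0 0 0 0'; python3 - <<'E'
from h import *
big("s17","scene",crop=(200,190,320,290),k=6)
print(get_obs()["eef_pos"])
E
```

```text
clock: 33.2
eef_pos: [0.3983, 0.2481, 0.0918]
eef_rot: [-180.0, 0.1, -155.2]
wrist_force: [0.2, 1.0, -1.6]
gripper_width: 0.0089
clock: 33.7
eef_pos: [0.4682, 0.0537, 0.0914]
eef_rot: [-180.0, 0.1, -171.9]
wrist_force: [0.9, 0.3, -1.1]
gripper_width: 0.0092
clock: 34.2
eef_pos: [0.4802, 0.0164, 0.023]
eef_rot: [180.0, -0.1, -175.0]
wrist_force: [-0.5, 0.3, -0.7]
gripper_width: 0.0091
clock: 34.3
eef_pos: [0.4811, 0.0165, 0.0241]
eef_rot: [-180.0, 0.0, -175.0]
wrist_force: [0.2, 0.3, -1.9]
gripper_width: 0.0092
[0.48136445 0.01650968 0.02429904]
```

View pics/s17.png

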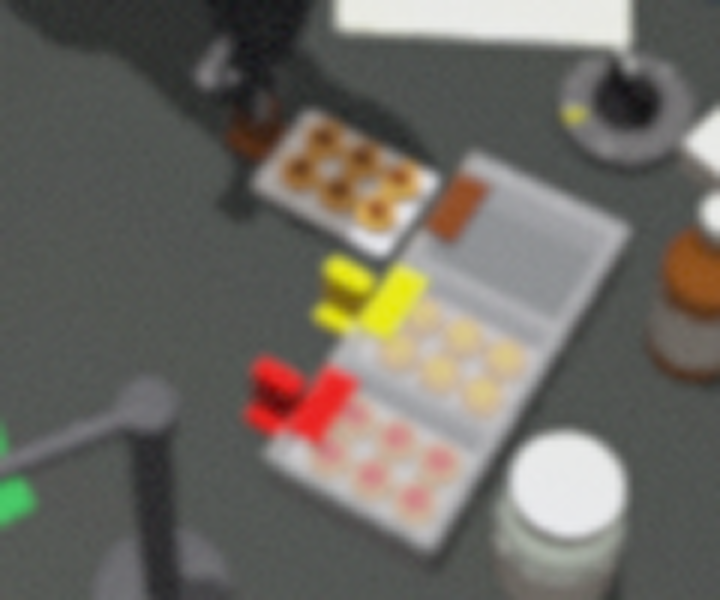

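```bash
python3 -m handwheel '0 0 0 0 .001 -.001 0;0 0 0 .01 .0009 0 0;0 0 0 .01 .0009 0 0;0 0 0 .01 .0009 0 0;0 0 0 0 0 0 0'; python3 -m handwheel '0 0 0 .015 .0013 0 0;0 0 0 .015 .0013 0 0;0 0 0 .015 .0013 0 0;0 0 0 0 0 0 0'
```

```text
clock: 34.85
eef_pos: [0.5134, 0.0203, 0.0227]
eef_rot: [180.0, 0.2, -175.0]
wrist_force: [0.8, 1.7, -2.0]
gripper_width: 0.0094
clock: 35.25
eef_pos: [0.5582, 0.0242, 0.0226]
eef_rot: [180.0, 0.2, -175.0]
wrist_force: [1.2, 1.8, -1.7]
gripper_width: 0.0094
```

```bash
python3 -m handwheel '0 0 0 .015 .0013 0 0;0 0 0 .01 .0009 0 0;0 0 0 .008 .0007 0 0;0 0 0 0 0 0 0'; python3 -m handwheel '0 0 0 .002 .0002 0 0;0 0 0 0 0 0 0';python3 -m handwheel '0 0 0 .002 .0002 0 0;0 0 0 0 0 0 0';python3 -m handwheel '0 0 0 .002 .0002 0 0;0 0 0 0 0 0 0'
```

```text
clock: 35.65
eef_pos: [0.59, 0.0269, 0.0225]
eef_rot: [-180.0, 0.1, -175.0]
wrist_force: [0.8, 0.7, -1.6]
gripper_width: 0.0094
clock: 35.85
eef_pos: [0.5903, 0.0271, 0.0223]
eef_rot: [180.0, -0.0, -175.0]
wrist_force: [-0.9, 1.6, 0.3]
gripper_width: 0.0095
clock: 36.05
eef_pos: [0.5925, 0.0273, 0.0224]
eef_rot: [180.0, -0.0, -175.0]
wrist_force: [-1.7, 1.6, 0.1]
gripper_width: 0.0094
clock: 36.25
eef_pos: [0.5949, 0.0275, 0.0225]
eef_rot: [180.0, 0.0, -175.0]
wrist_force: [-1.6, 2.2, -0.7]
gripper_width: 0.0093
```

```bash
python3 -m handwheel '0 0 0 .002 .0002 0 0;0 0 0 0 0 0 0';python3 -m handwheel '0 0 0 .002 .0002 0 0;0 0 0 0 0 0 0';python3 -m handwheel '0 0 0 .002 .0002 0 0;0 0 0 0 0 0 0'
```

```text
clock: 36.45
eef_pos: [0.5971, 0.0277, 0.0225]
eef_rot: [180.0, 0.0, -175.0]
wrist_force: [-1.7, 1.8, -0.4]
gripper_width: 0.0093
clock: 36.65
eef_pos: [0.5991, 0.0278, 0.0225]
eef_rot: [180.0, 0.0, -175.0]
wrist_force: [-0.9, 1.4, -0.9]
gripper_width: 0.0095
clock: 36.85
eef_pos: [0.5992, 0.0276, 0.022]
eef_rot: [-180.0, -0.2, -175.0]
wrist_force: [-4.3, -0.2, 1.3]
gripper_width: 0.0092
```

```bash
python3 -m handwheel '0 0 0 -.0015 -.0001 -.001 0;0 0 0 0 0 -.0005 0;0 0 0 0 0 0 0;0 0 0 0 0 0 .02;0 0 0 0 0 0 .035';python3 -m handwheel '0 0 0 0 0 0 .04;0 0 0 0 0 .03 .04;0 0 0 -.01 0 .04 .05;0 0 0 -.03 0 .04 .055;0 0 0 -.04 0 .04 .055';python3 -m handwheel '0 0 0 -.03 -.05 .05 .055;0 0 0 -.03 -.04 .05 .06;0 0 0 0 0 0.05 .06;0 0 0 0 0 0 .06;0 0 0 0 0 0 .06';python3 - <<'E'
from h import *
f=grab_frame("wrist");big("w18","wrist",f);big("t18","top",crop=(230,120,350,210),k=6);print(get_obs()["eef_pos"],get_obs()["clock"])
E
```

```text
clock: 37.35
eef_pos: [0.6006, 0.0273, 0.0213]
eef_rot: [-179.9, 0.1, -175.1]
wrist_force: [0.4, -0.1, 0.2]
gripper_width: 0.0327
clock: 37.85
eef_pos: [0.5248, 0.0274, 0.1681]
eef_rot: [-180.0, 0.2, -175.1]
wrist_force: [1.1, -0.2, -0.0]
gripper_width: 0.0548
clock: 38.35
eef_pos: [0.4845, -0.0336, 0.2857]
eef_rot: [-179.9, 0.2, -175.1]
wrist_force: [-0.2, -0.1, -0.9]
gripper_width: 0.0601
[ 0.48293942 -0.03280972  0.28331018] 38.45
```

View pics/w18.png

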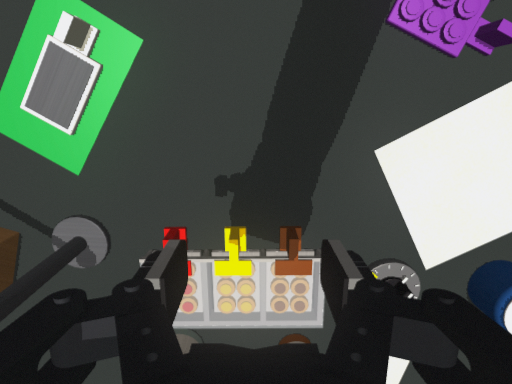

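View pics/t18.png

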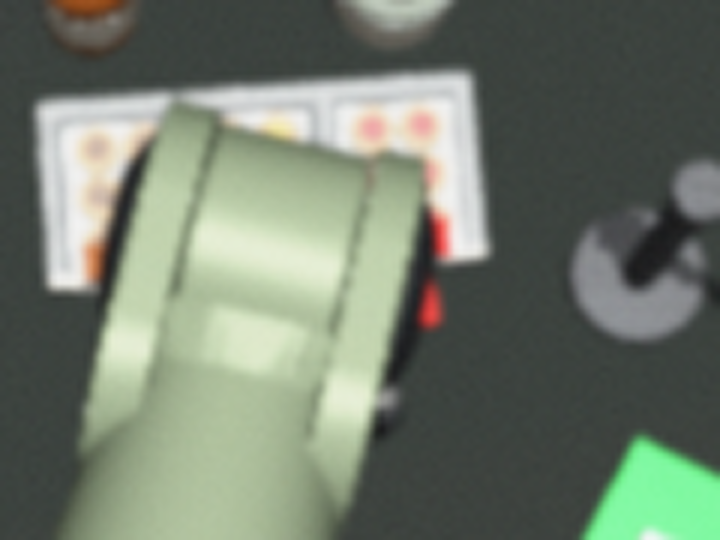

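```bash
python3 -m handwheel '0 0 0 .01 .043 0 .06;0 0 0 .01 .043 0 .06;0 0 0 .01 .043 -.02 .06;0 0 0 .01 .043 -.02 .06;0 0 0 .01 .035 -.02 .06';python3 -m handwheel '0 0 0 .0 .0 0 .06;0 0 0 0 0 0 .06';python3 - <<'E'
from h import *
f=grab_frame("wrist");P=camera_params("wrist");print(get_obs()["eef_pos"],proj("wrist",(.665,.186,.016)))
u,v=map(int,proj("wrist",(.665,.186,.016)));big("w19","wrist",f);big("w19z","wrist",f,crop=(max(u-50,0),max(v-45,0),u+50,v+45),k=8);print(max(u-50,0),v-45)
E
```

```text
clock: 38.95
eef_pos: [0.5324, 0.1766, 0.2216]
eef_rot: [-180.0, -0.1, -174.9]
wrist_force: [1.0, -1.0, -0.7]
gripper_width: 0.0602
clock: 39.15
eef_pos: [0.5317, 0.1748, 0.2218]
eef_rot: [-179.9, -0.3, -174.9]
wrist_force: [0.1, -0.6, -0.1]
gripper_width: 0.0601
[0.5323228  0.17402706 0.22285497] (np.float64(255.3644543287034), np.float64(273.3707368380659))
205 228
```

View pics/w19z.png

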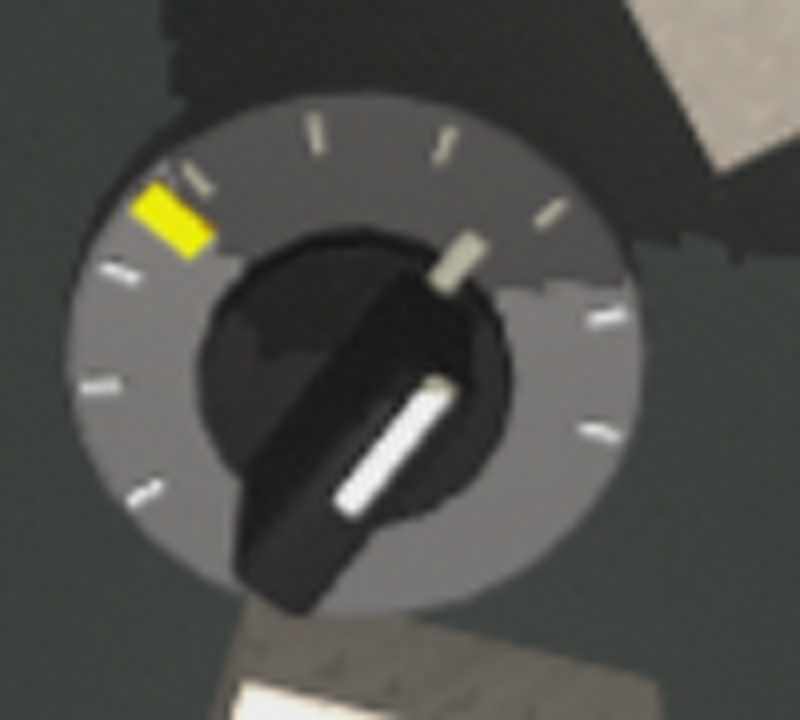

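View pics/w19.png

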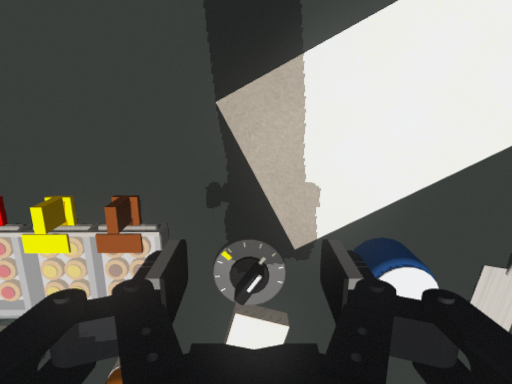

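```bash
python3 - <<'E'
from h import *
w=lambda p,z:pix2z("wrist",205+(p[0]+.5)/8-.5,228+(p[1]+.5)/8-.5,z)[:2]
c=w((355,350),.016)
# fit ellipse edges
E=np.array([w(p,.016) for p in[(68,355),(643,350),(355,92),(355,613),(150,165),(560,560)]])
print("edges",E.round(4))
A=np.c_[2*E,np.ones(len(E))];s=np.linalg.lstsq(A,(E**2).sum(1),rcond=None)[0];c=s[:2];print("c",c,np.sqrt(s[2]+c@c))
ang=lambda v:np.degrees(np.arctan2(v[1],v[0])).round(1)
y=w((172,220),.016);print("yel",y,np.linalg.norm(y-c),ang(y-c))
for z in(.016,.02,.024): 
    t=w((460,262),z);print("ptr",z,t,np.linalg.norm(t-c),ang(t-c),"tip",ang(w((475,243),z)-c))
a,b=w((350,512),.053),w((442,388),.053);print("line",ang(b-a),(a+b)/2,np.linalg.norm(b-a))
a,b=w((300,610),.053),w((370,530),.053);
for nm,p in dict(bl=(238,575),br=(300,612),tl=(410,270),tr=(470,320)).items(): print(nm,w(p,.053),w(p,.02))
E
```

```text
edges [[0.6676 0.1342]
 [0.6591 0.2218]
 [0.6207 0.1744]
 [0.7085 0.1817]
 [0.6351 0.1447]
 [0.6963 0.2129]]
c [0.66503549 0.17863162] 0.04465459719589581
yel [0.64373558 0.14860987] 0.03681020874467477 -125.4
ptr 0.016 [0.64684568 0.19253576] 0.022895292303691386 142.6 tip 143.6
ptr 0.02 [0.64489598 0.19225436] 0.024314171502655024 145.9 tip 146.4
ptr 0.024 [0.64294628 0.19197295] 0.02580551349814968 148.9 tip 148.9
line 151.4 [0.65816028 0.18370894] 0.023136014032044665
bl [0.67965909 0.16326022] [0.70078258 0.1629389 ]
br [0.68481432 0.17244062] [0.70644863 0.17302897]
tl [0.63059578 0.18324655] [0.64685769 0.18490564]
tr [0.63736088 0.19211734] [0.65429312 0.19465541]
```

```bash
python3 -m handwheel '0 0 -.126 .026 .002 0 .045;0 0 -.126 .026 .002 0 .045;0 0 -.126 .026 .002 -.03 .045;0 0 -.126 .026 .002 -.04 .045;0 0 -.126 .026 .001 -.04 .045';python3 -m handwheel '0 0 0 .0 .0 0 .045;0 0 0 0 0 0 .045;0 0 0 0 0 0 .045';python3 - <<'E'
from h import *
f=grab_frame("wrist");print(get_obs()["eef_pos"],get_obs()["eef_rot"],proj("wrist",(.665,.1786,.053)))
big("w20","wrist",f)
E
```

```text
clock: 39.7
eef_pos: [0.6651, 0.1816, 0.1143]
eef_rot: [179.9, 0.1, 148.4]
wrist_force: [-0.0, 0.1, -0.6]
gripper_width: 0.0451
clock: 40.0
eef_pos: [0.6639, 0.1825, 0.1166]
eef_rot: [179.9, 0.1, 148.9]
wrist_force: [-0.1, -0.1, -0.8]
gripper_width: 0.0451
[0.66413769 0.18281887 0.11737239] [179.84919019   0.18005251 148.86689308] (np.float64(250.53931586956458), np.float64(203.6964372227326))
```

View pics/w20.png

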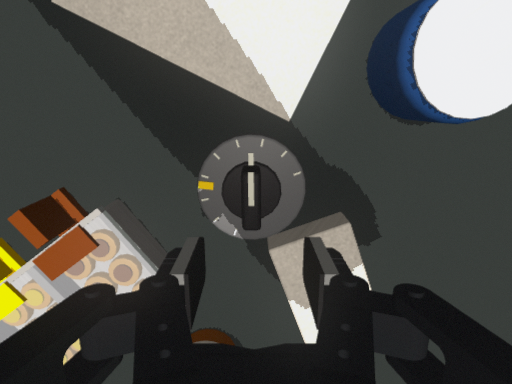

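```bash
python3 - <<'E'
from h import *
w=lambda p,z:pix2z("wrist",*p,z)[:2]
E=np.array([w(p,.016) for p in[(198,187),(305,187),(251.5,134.5),(251.5,240)]])
s=np.linalg.lstsq(np.c_[2*E,np.ones(4)],(E**2).sum(1),rcond=None)[0];c=s[:2];print("c",c,np.sqrt(s[2]+c@c))
ang=lambda v:np.degrees(np.arctan2(v[1],v[0])).round(1)
print("yel",ang(w((206,185.5),.016)-c),np.linalg.norm(w((206,185.5),.016)-c))
print("bar", ang(w((250.8,172),.053)-w((251.3,228),.053)),(w((250.8,172),.053)+w((251.3,228),.053))/2)
print("ptr",ang(w((250.5,158),.02)-c), w((250.5,152),.02))
big("w20z","wrist",cv2.imread("pics/w20.png"),crop=(185,125,320,250),k=5.5)
E
```

```text
c [0.6646293  0.17955049] 0.04403234069290694
yel -126.5 0.037201514731799
bar 149.2 [0.66326423 0.18008255]
ptr 150.5 [0.63745003 0.19509304]
```

View pics/w20z.png

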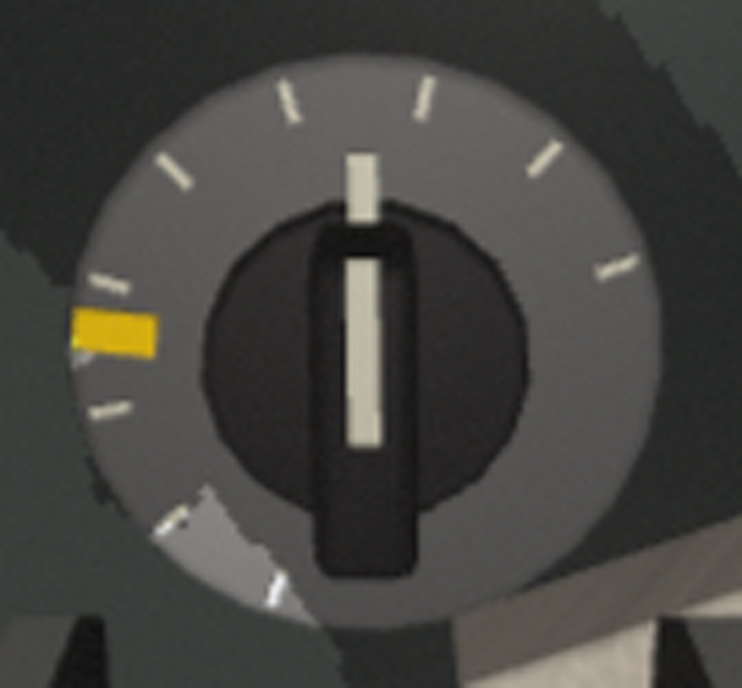

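```bash
python3 -m handwheel '0 0 0 0 -.0025 -.03 .045;0 0 0 0 0 -.035 .04;0 0 0 0 0 -.026 .04;0 0 0 0 0 0 .03;0 0 0 0 0 0 .02' 40;python3 -m handwheel '0 0 0 .0 .0 0 .0;0 0 0 0 0 0 .0;0 0 0 0 0 0 .0'
```

```text
clock: 40.55
eef_pos: [0.664, 0.1808, 0.0257]
eef_rot: [179.9, 0.1, 148.9]
wrist_force: [-0.7, 1.1, 1.1]
gripper_width: 0.0208
clock: 40.85
eef_pos: [0.6644, 0.1802, 0.0265]
eef_rot: [179.9, 0.2, 148.9]
wrist_force: [-4.3, -3.1, 8.2]
gripper_width: 0.0125
```

Gripped (12.5 mm reading ≈ 14 mm bar). Turn ~84° = 1.466 rad.

```bash
python3 -m handwheel '0 0 .1 0 0 0 0;0 0 .1 0 0 0 0;0 0 .1 0 0 0 0;0 0 .1 0 0 0 0;0 0 .1 0 0 0 0';python3 -m handwheel '0 0 .1 0 0 0 0;0 0 .1 0 0 0 0;0 0 .1 0 0 0 0;0 0 .1 0 0 0 0;0 0 .1 0 0 0 0';python3 -m handwheel '0 0 .1 0 0 0 0;0 0 .1 0 0 0 0;0 0 .1 0 0 0 0;0 0 .1 0 0 0 0;0 0 .066 0 0 0 0';python3 -m handwheel '0 0 0 0 0 0 0;0 0 0 0 0 0 0'
```

```text
clock: 41.35
eef_pos: [0.6645, 0.1808, 0.0265]
eef_rot: [180.0, 0.2, 177.7]
wrist_force: [-4.4, -1.7, 6.7]
gripper_width: 0.012
clock: 41.85
eef_pos: [0.6643, 0.1813, 0.0265]
eef_rot: [180.0, 0.2, -153.6]
wrist_force: [-3.6, 0.3, 7.2]
gripper_width: 0.012
clock: 42.35
eef_pos: [0.6639, 0.1817, 0.0265]
eef_rot: [-180.0, 0.2, -126.9]
wrist_force: [-5.3, 1.0, 8.7]
gripper_width: 0.0121
clock: 42.55
eef_pos: [0.664, 0.1817, 0.0265]
eef_rot: [-180.0, 0.2, -127.1]
wrist_force: [-4.7, 1.0, 7.8]
gripper_width: 0.0123
```

```bash
python3 -m handwheel '0 0 0 0 0 0 .02;0 0 0 0 0 0 .03;0 0 0 0 0 0 .03;0 0 0 0 0 .03 .03;0 0 0 0 0 .03 .03';python3 -m handwheel '0 0 0 0 0 .03 .03;0 0 0 0 0 0 .03;0 0 0 0 0 0 .03;0 0 0 0 0 0 .03';python3 - <<'E'
from h import *
f=grab_frame("wrist");print(get_obs()["eef_pos"],get_obs()["eef_rot"])
u,v=map(int,proj("wrist",(.6646,.1796,.016)));print(u,v);big("w21z","wrist",f,crop=(u-65,v-60,u+65,v+60),k=6)
E
```

```text
clock: 43.05
eef_pos: [0.6622, 0.1804, 0.0827]
eef_rot: [179.9, -0.1, -127.2]
wrist_force: [0.5, -0.6, 1.0]
gripper_width: 0.03
clock: 43.45
eef_pos: [0.6623, 0.1804, 0.1119]
eef_rot: [179.9, -0.1, -127.1]
wrist_force: [-0.8, -0.4, -0.2]
gripper_width: 0.0302
[0.66208254 0.18037832 0.11152954] [ 1.79893574e+02 -1.12972304e-01 -1.27145089e+02]
252 193
```

View pics/w21z.png

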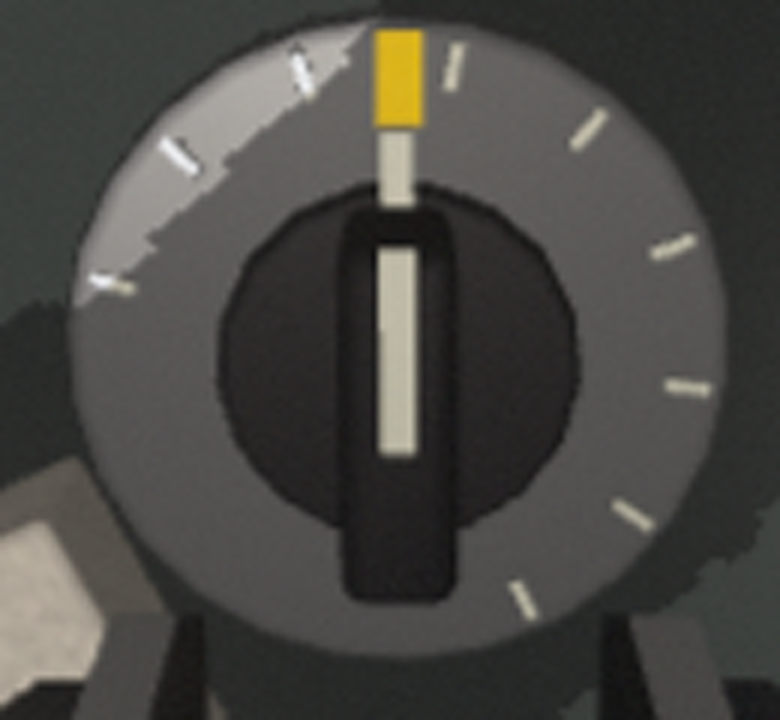

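```bash
python3 -m handwheel '0 0 0 0 0 .05 .06;0 0 0 0 0 .05 .06;0 0 0 0 -.01 .048 .06;0 0 0 0 -.02 .045 .06;0 0 0 0 -.02 .045 .06';python3 -m handwheel '0 0 .01 -.011 -.046 .01 .06;0 0 .01 -.011 -.046 0 .06;0 0 .01 -.011 -.046 0 .06;0 0 .01 -.011 -.046 0 .06;0 0 .01 -.011 -.046 0 .06';python3 -m handwheel '0 0 .01 -.011 -.046 0 .06;0 0 .01 -.011 -.046 0 .06;0 0 .01 -.011 -.046 0 .06;0 0 .01 -.011 -.046 0 .06;0 0 .01 -.011 -.046 0 .06'
```

```text
clock: 44.0
eef_pos: [0.6626, 0.1304, 0.3517]
eef_rot: [179.9, -0.1, -127.1]
wrist_force: [0.8, 0.2, -0.7]
gripper_width: 0.0599
clock: 44.5
eef_pos: [0.6072, -0.101, 0.3598]
eef_rot: [179.9, -0.0, -124.2]
wrist_force: [0.2, -1.6, 0.4]
gripper_width: 0.0601
clock: 45.0
eef_pos: [0.5522, -0.331, 0.3597]
eef_rot: [179.9, 0.0, -121.4]
wrist_force: [0.8, -0.7, -0.7]
gripper_width: 0.0603
```

```bash
python3 -m handwheel '0 0 .01 -.012 -.046 0 .06;0 0 .01 -.012 -.046 0 .06;0 0 .01 -.012 -.046 0 .06;0 0 0 0 0 0 .06;0 0 0 0 0 0 .06';python3 - <<'E'
from h import *
f=grab_frame("wrist");print(get_obs()["eef_pos"],get_obs()["eef_rot"],proj("wrist",(.5165,-.470,.285)))
big("w22","wrist",f)
E
```

```text
clock: 45.5
eef_pos: [0.5163, -0.4684, 0.3587]
eef_rot: [179.8, 0.1, -119.8]
wrist_force: [-0.2, 1.0, -0.1]
gripper_width: 0.06
[ 0.51695833 -0.46719897  0.35957719] [ 1.79861438e+02  7.58868619e-02 -1.19730888e+02] (np.float64(253.9077183307539), np.float64(195.79872729273072))
```

View pics/w22.png

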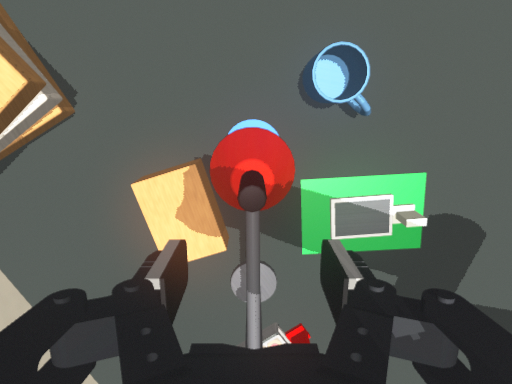

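```bash
python3 -m handwheel '0 0 0 0 -.001 -.04 .06;0 0 0 0 0 -.04 .06;0 0 0 0 0 -.033 .06;0 0 0 0 0 0 .03;0 0 0 0 0 0 .0' 40; python3 -m handwheel '0 0 0 0 0 0 0;0 0 0 0 0 0 .0;0 0 0 0 0 0 .0';python3 - <<'E'
from h import *
o=get_obs()["eef_pos"];print(o)
pv=np.r_[.628,-.270];d=o[:2]-pv;t0=np.degrees(np.arctan2(d[1],d[0]))%360;print(t0,np.hypot(*d))
t=np.radians(np.linspace(t0,76.9,29));p=.228*np.c_[np.cos(t),np.sin(t)]
for d in np.diff(p,axis=0): print("0 0 %.4f %.4f %.4f 0 0"%(t[1]-t[0],*d))
E
```

```text
clock: 46.05
eef_pos: [0.5178, -0.4669, 0.249]
eef_rot: [180.0, 0.0, -119.6]
wrist_force: [0.3, -0.7, 0.1]
gripper_width: 0.0319
clock: 46.35
eef_pos: [0.5185, -0.4683, 0.251]
eef_rot: [-179.8, 0.0, -119.7]
wrist_force: [0.2, 4.5, 6.7]
gripper_width: 0.0206
[ 0.51852111 -0.46826352  0.25095341]
241.09301298667526 0.22648190014739347
0 0 -0.1023 -0.0198 0.0123 0 0
0 0 -0.1023 -0.0185 0.0143 0 0
0 0 -0.1023 -0.0169 0.0161 0 0
0 0 -0.1023 -0.0152 0.0177 0 0
0 0 -0.1023 -0.0133 0.0192 0 0
0 0 -0.1023 -0.0113 0.0204 0 0
0 0 -0.1023 -0.0091 0.0215 0 0
0 0 -0.1023 -0.0069 0.0223 0 0
0 0 -0.1023 -0.0045 0.0229 0 0
0 0 -0.1023 -0.0022 0.0232 0 0
0 0 -0.1023 0.0002 0.0233 0 0
0 0 -0.1023 0.0026 0.0232 0 0
0 0 -0.1023 0.0049 0.0228 0 0
0 0 -0.1023 0.0072 0.0222 0 0
0 0 -0.1023 0.0095 0.0213 0 0
0 0 -0.1023 0.0116 0.0202 0 0
0 0 -0.1023 0.0136 0.0190 0 0
0 0 -0.1023 0.0155 0.0175 0 0
0 0 -0.1023 0.0172 0.0158 0 0
0 0 -0.1023 0.0187 0.0140 0 0
0 0 -0.1023 0.0200 0.0120 0 0
0 0 -0.1023 0.0211 0.0099 0 0
0 0 -0.1023 0.0220 0.0077 0 0
0 0 -0.1023 0.0227 0.0054 0 0
0 0 -0.1023 0.0231 0.0030 0 0
0 0 -0.1023 0.0233 0.0006 0 0
0 0 -0.1023 0.0233 -0.0018 0 0
0 0 -0.1023 0.0230 -0.0041 0 0
```

```bash
python3 -m handwheel '0 0 -.1 -.0198 .0123 0 0;0 0 -.1 -.0185 .0143 0 0;0 0 -.1 -.0169 .0161 0 0;0 0 -.1 -.0152 .0177 0 0;0 0 -.1 -.0133 .0192 0 0'; python3 -m handwheel '0 0 -.1 -.0113 .0204 0 0;0 0 -.1 -.0091 .0215 0 0;0 0 -.1 -.0069 .0223 0 0;0 0 -.1 -.0045 .0229 0 0;0 0 -.1 -.0022 .0232 0 0'; python3 -m handwheel '0 0 -.1 .0002 .0233 0 0;0 0 -.1 .0026 .0232 0 0;0 0 -.1 .0049 .0228 0 0;0 0 -.1 .0072 .0222 0 0;0 0 -.1 .0095 .0213 0 0'; python3 - <<'E'
from h import *
o=get_obs()["eef_pos"];d=o[:2]-np.r_[.628,-.270];print(np.degrees(np.arctan2(d[1],d[0]))%360,np.hypot(*d))
E
```

```text
clock: 46.85
eef_pos: [0.4366, -0.3898, 0.251]
eef_rot: [-179.5, 0.3, -148.6]
wrist_force: [9.3, 0.5, 3.4]
gripper_width: 0.0203
clock: 47.35
eef_pos: [0.4028, -0.2809, 0.251]
eef_rot: [-179.6, 0.5, -177.3]
wrist_force: [10.6, -3.9, 0.3]
gripper_width: 0.0201
clock: 47.85
eef_pos: [0.4265, -0.1687, 0.2509]
eef_rot: [-179.7, 0.5, 154.0]
wrist_force: [4.7, -7.9, 0.9]
gripper_width: 0.0201
153.31120454688693 0.22548623488151698
```

```bash
python3 -m handwheel '0 0 -.1 .0116 .0202 0 0;0 0 -.1 .0136 .019 0 0;0 0 -.1 .0155 .0175 0 0;0 0 -.1 .0172 .0158 0 0;0 0 -.1 .0187 .014 0 0'; python3 -m handwheel '0 0 -.1 .02 .012 0 0;0 0 -.1 .0211 .0099 0 0;0 0 -.1 .022 .0077 0 0;0 0 -.1 .0227 .0054 0 0;0 0 -.1 .0231 .003 0 0';python3 - <<'E'
from h import *
o=get_obs()["eef_pos"];d=o[:2]-np.r_[.628,-.270];print(np.degrees(np.arctan2(d[1],d[0]))%360,np.hypot(*d))
E
```

```text
clock: 48.35
eef_pos: [0.5024, -0.0821, 0.2509]
eef_rot: [-179.9, 0.5, 125.3]
wrist_force: [-0.6, -9.5, 6.6]
gripper_width: 0.0204
clock: 48.85
eef_pos: [0.6101, -0.044, 0.2509]
eef_rot: [180.0, 0.4, 96.7]
wrist_force: [-6.9, -7.8, 10.1]
gripper_width: 0.0202
94.51697189927668 0.226721834843862
```

```bash
python3 -m handwheel '0 0 -.1 .0233 .0006 0 0;0 0 -.1 .0233 -.0018 0 0;0 0 -.1 .023 -.0035 0 0;0 0 0 0 0 0 0;0 0 0 0 0 0 0';python3 - <<'E'
from h import *
o=get_obs()["eef_pos"];d=o[:2]-np.r_[.628,-.270];print(np.degrees(np.arctan2(d[1],d[0]))%360,np.hypot(*d))
f=grab_frame("top");big("t23","top",f,crop=(230,110,370,220),k=5.5)
big("s23","scene",crop=(200,160,340,280),k=5.5)
E
```

```text
clock: 49.35
eef_pos: [0.6822, -0.0486, 0.251]
eef_rot: [179.6, 0.2, 79.8]
wrist_force: [1.8, -4.7, 5.5]
gripper_width: 0.0199
76.25059586945424 0.2279033888166974
```

View pics/t23.png

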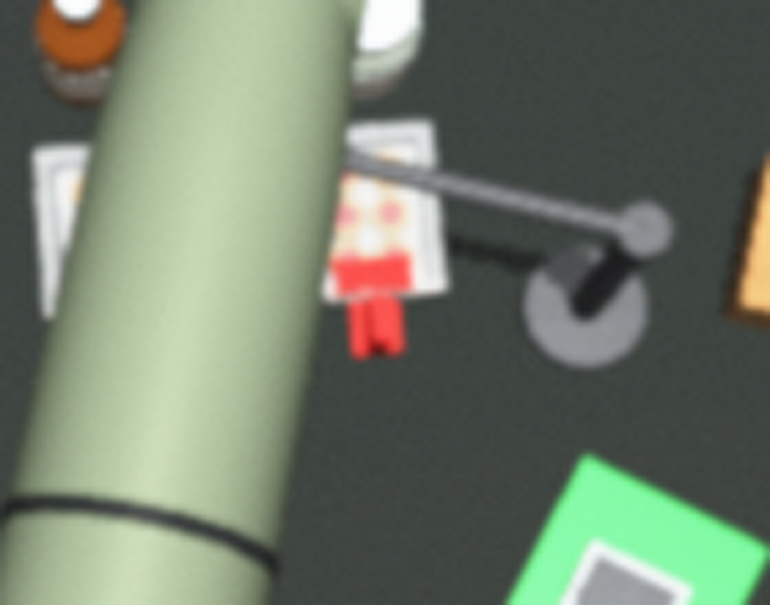

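View pics/s23.png

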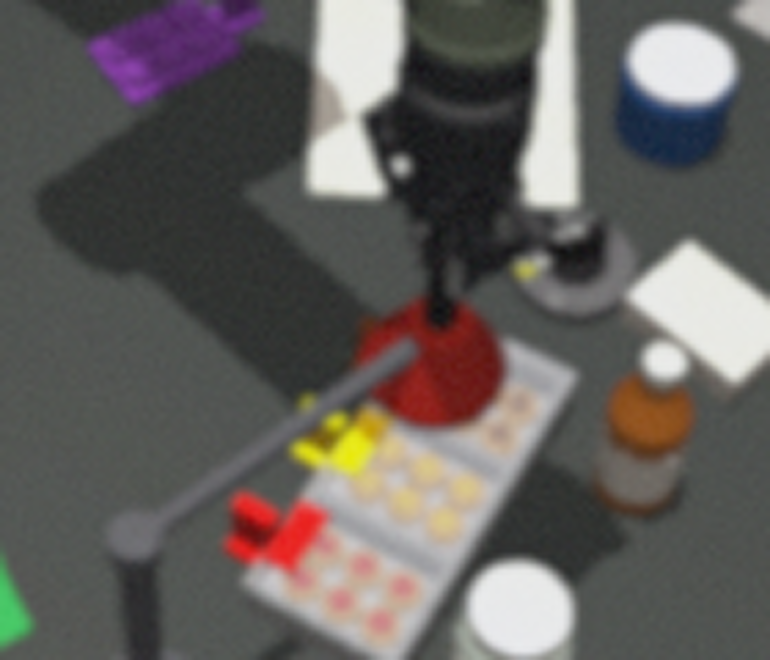

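```bash
python3 -m handwheel '0 0 0 0 0 0 .03;0 0 0 0 0 0 .06;0 0 0 0 0 .0 .06;0 0 0 0 0 .03 .06;0 0 0 0 0 .04 .06' 40;python3 -m handwheel '0 0 0 0 0 .04 .06;0 0 0 -.04 0 0.02 .06;0 0 0 -.045 0 0 .06;0 0 0 -.045 0 0 .06;0 0 0 -.045 0 0 .06';python3 -m handwheel '0 0 0 -.04 .03 0 .06;0 0 0 -.04 .03 0 .06;0 0 0 -.03 .04 0 .06;0 0 0 0 .05 0 .06;0 0 0 0 .05 0 .06';python3 -m handwheel '0 0 0 0 .05 0 .06;0 0 0 0 .05 0 .06;0 0 0 -.02 .045 0 .06;0 0 0 -.02 .04 0 .06;0 0 0 0 0 0 .06';python3 - <<'E'
from h import *
f=grab_frame("top");big("t24","top",f,crop=(190,110,400,270),k=3.8);big("t24z","top",f,crop=(230,110,350,200),k=6)
f=grab_frame("scene");big("s24","scene",f)
big("s24z","scene",f,crop=(200,180,320,290),k=6)
E
```

```text
clock: 49.95
eef_pos: [0.6773, -0.0454, 0.3162]
eef_rot: [-179.6, -0.0, 79.9]
wrist_force: [0.6, -0.2, 0.8]
gripper_width: 0.0598
clock: 50.45
eef_pos: [0.5021, -0.0456, 0.3779]
eef_rot: [-180.0, -0.0, 79.9]
wrist_force: [-0.2, -0.4, -0.1]
gripper_width: 0.0603
clock: 50.95
eef_pos: [0.3927, 0.1555, 0.379]
eef_rot: [179.9, -0.0, 79.8]
wrist_force: [1.4, -0.3, 0.3]
gripper_width: 0.0602
clock: 51.45
eef_pos: [0.3511, 0.343, 0.3777]
eef_rot: [-179.9, -0.0, 80.3]
wrist_force: [0.0, -0.3, -0.0]
gripper_width: 0.0598
```

View pics/t24.png

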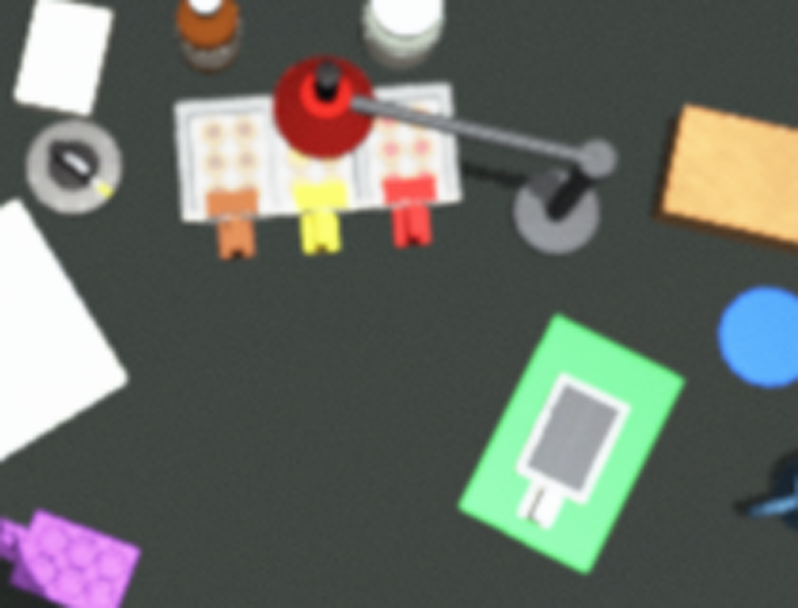

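View pics/t24z.png

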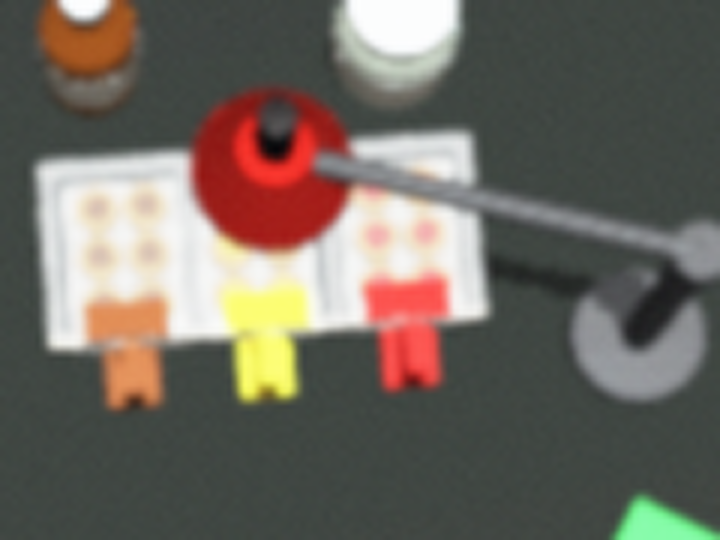

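View pics/s24z.png

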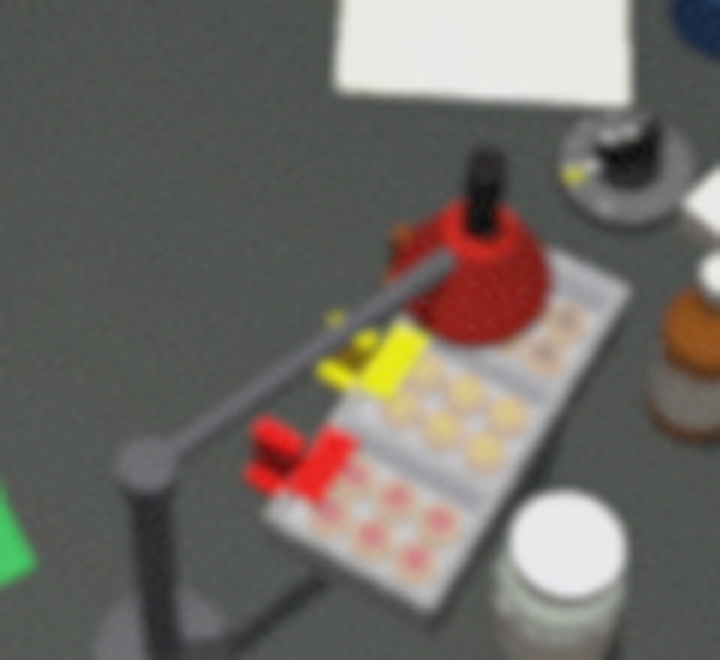

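View pics/s24.png

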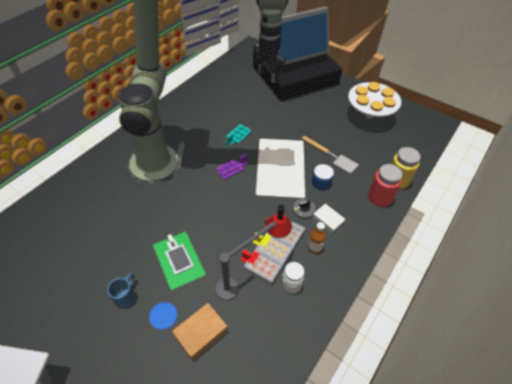

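```bash
python3 - <<'E'
from h import *
w=lambda p,z:pix2z("top",230+(p[0]+.5)/6-.5,110+(p[1]+.5)/6-.5,z)[:2]
print("shade",w((271,170),.17))
c=[w(p,.036) for p in[(50,350),(490,316),(470,131),(38,162)]];print("mid",np.mean(c,0));print(np.round(c,4))
n=np.r_[np.cos(np.radians(5)),np.sin(np.radians(5))]
for nm,p in dict(choc=(133,407),lem=(267,402),jam=(411,390)).items(): print(nm,w(p,.01)@n)
print(get_obs()["clock"])
E
```

```text
shade [ 0.68217491 -0.04679181]
mid [ 0.67552387 -0.04555886]
[[ 0.6073  0.0767]
 [ 0.6323 -0.179 ]
 [ 0.7429 -0.1667]
 [ 0.7195  0.0867]]
choc 0.579426022700477
lem 0.5770308846415606
jam 0.5784106010017307
51.55
```

```bash
python3 - <<'E'
from station import *
print(close_job())
E
```

```text
the job is handed in; nothing more can be done
None
```

The showcase job is done and handed in at about 51.6 s, well inside the 210 s limit. The order was:

1. I swung the lamp over the blue disc.
2. I laid the empty tray flat on the green mat.
3. I slid the jam, lemon and chocolate trays into the bays with matching chips.
4. I turned the dimmer dial about 84° to the yellow mark.
5. I swung the lamp back over the showcase.

**Trays:** I pushed each filled tray until I felt the end stop, at roughly 4–12 N. In the last top view the three fin ends line up to within about 2.5 mm, and each sticks out the expected 37 mm or so. The empty tray lies fully on the mat.

**Dial:** A close view from the wrist camera right after the turn showed the pointer in line with the yellow mark.

**Lamp:** The last top view puts the shade about 6–7 mm from my estimate of the roof middle. My reckoning from arm readings put it nearer, about 2 mm off. The two disagree by a few millimetres, and I left it there. When parked, the shade was about 4 mm from the centre of the disc.

In the final scene view the jars, boxes and purple and turquoise look-alikes appear to be where they started, though I did not measure them. I noticed no tray knocked aside and no slackening of the grip.

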